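Put the remote and the torch away in the caddy's tray

ROBOT

A 7-joint arm with a two-finger parallel gripper is mounted at the origin on the work surface. World frame = base frame: x ahead of the robot, y to its left, z up, the work surface at z = 0. Lengths are in mm, angles in rad, forces in N, time in s.
With the tool pointing down it reaches from about 400 to 850 mm from the base axis. Payload 4.4 kg.
Tool frame: the origin (TCP) lies at the very end of the fingers, on their centre line; the grasp point (between the pads) lies 19 mm behind it; z points along the fingers, y is the direction in which the jaws open and shut (so a half turn about z gives the same grasp; the last joint's range is limited). The gripper opens to 94 mm and grips with 3 to 60 N. Pads are 16 mm wide; open, the fingers measure 119 mm over their backs; the gripper's body (75 mm by 177 mm) begins 78 mm behind the grasp point.
Start: joints at [-1.191, 0.628, 0.038, 1.517, -0.027, 0.996, -0.02], TCP at [280.245, 586.499, 205.478] pointing down, gripper open.
Joint ranges: [-3.06, 3.06], [-0.37, 2.12], [-1.25, 1.32], [0.18, 2.47], [-1.1, 4.24], [0.23, 1.98], [-2.94, 2.94]. Speed limits (rad/s): [2.57, 2.57, 3.14, 3.14, 3.14, 3.14, 3.14].

INTERFACE

Orientations are given as a 3x3 rotation matrix whose columns are the frame's x, y, z axes.
In Python, from cell import r, cams, job gives the robot as it stands.
- The arm moves only by the tool apply_moves, never from a script. Its argument "motion" is a list of rows, each a list of 7 numbers: the shift along the tool's x, y, z in m, then the turn, a rotation vector about the tool's x, y, z in degrees, then the opening, from -1 (shut) to 1 (fully open). In form: [[tx, ty, tz, ax, ay, az, jaw], ...]. A call has exactly 8 rows; each row is the pose to reach, as a shift and turn from the pose measured when the call began, along the tool's axes at that moment; what a row does not reach only later rows make up. A row lasts 1/10 s, in which the tool goes at most 50 mm and 8.59 degrees, less where a joint would pass 70% of its speed; a pose out of reach is approached as far as the arm can. A call with a gripper value outside its range is refused whole. The fingers move at their own pace and stop on an object; "newtons" is the grip in N (left out, the last holds). Time passes only in rows, so rows that repeat a pose let the fingers close, or fill a call up. It gives the time, the measured TCP pose, the force and the opening at its end, in the units of the state.
- r.state(): the state, without advancing time (a new reading comes with each control period).
- cams.read_camera(name): name is "scene" or "top" or "wrist"; returns a dict with "frame" (480x640x3 uint8, red, green, blue), "z_map" (480x640 float32, mm along the optical axis (not along the pixel's ray), 0 where there is no reading), "vfov" (degrees; the focal length in pixels is half the picture's height over the tangent of half this angle, whatever the lens; pixels are square), "cx", "cy" (the principal point, pixels), "origin" and "orientation" of the camera in the world; the wrist camera has in their place "tool_from_camera" (4x4, takes a point from camera to tool coordinates, whose origin is the TCP and whose axes are the flange's). Camera axes: x right, y up, looking along -z (the intrinsics and any distortion apply to the point x, -y, -z); pixel columns grow to the right and rows downward; lengths in mm; the calibration is good to about 2 mm. The wrist camera is an equidistant fisheye: a pixel r from the principal point sees the ray r / f radians off the axis. A picture is of the moment at which its call begins: read the wrist's pose just before it.
- job.close_job(): hands the job in, once; it reports no verdict.
Trained networks look in a picture, given as the dict that the camera call returned (one of the last four; its "shot" number tells which), for a name from the list of things; names that differ only in an ending like _2 or _b are one class to them, and where a whole thing is asked for, a point or a joint stands for the part that bears it (a point fixed in the world has none). Each returns a list of dicts, best first, with "conf" (0 to 1); they miss things now and then, are a little off and sometimes report something else, mostly with a low value. They report only what shows in the picture. A call takes as long as a camera call.
- cams.search_frame(thing, picture): "box" ([left, top, width, height] in pixels, round what is visible of it).
- cams.regions_of(thing, picture): "region" (480x640 bool, what is visible of it) and "box" ([left, top, width, height] in pixels, round what is visible of it).
The state is a dict: "time": time; "joint_pos": joint angles; "joint_vel": joint speeds; "joint_efforts": joint torques, N m; "tool_pos": TCP position; "orientation": TCP orientation; "contact_force": force on the tool from outside, world axes, zero at the start; "ft_torque": the same for the moment, N m; "opening": opening from 0.0 (shut) to 1.0 (fully open).
Only numpy, scipy, OpenCV 4.12 (cv2) and the standard library are available. Lean on these libraries where they do the work, as an engineer would, in place of code of your own. Each camera call takes 0.05 s, during which the arm holds its last target.

TASK

Put the silver remote that hangs on the caddy's peg rail and the red torch away in the caddy's open pull-out tray: lay both flat on the blue felt, side by side and lengthwise across the tray (parallel to its timber front), buttons of the remote up, with the remote's infrared end and the torch's lens both pointing to the left as seen from the robot. Set them down, do not drop them; then push the tray fully home, and leave everything else where it is.

Things in the scene. Friction and masses are not known exactly. Their poses are not given: they have to be found in the camera images.
- caddy: Black sheet-steel caddy, fixed, 190 deep, 310 wide, front to the robot. Origin: on the work surface, middle of its front edge; x to its back, y to its left, z up. Lower housing 60 high with the tray slot (clear height 46 over the tray floor); on top a sloping rack for two remotes. A headset hangs at its left side (caddy x 65 to 275, y 160 to 260, up to z=195).
- rack_mid (a point): Point on the plane of the rack, on the caddy's middle line, at caddy x=84, z=110. Its axes are the caddy's. The plane rises to the back at 32 degrees from level. The remotes lie on two rests 60 wide (y=+85 and -85, caddy x 10 to 57) and on the peg rail (full width, caddy x 112 to 171); between, x 57 to 112, the rack is open and fingers may reach below its plane.
- peg_left (a point): Foot of the left steel peg on the peg rail (caddy x=151, y=85, z=152). Diameter 6, stands 21 out of the rail, square to the rack's plane.
- peg_right (a point): Foot of the right steel peg, the same at caddy y=-85.
- bar_mid (a point): Middle of the round bar (diameter 10) that runs along the caddy's y above the remotes, at caddy x=100, z=240, on legs at y=+162 and -162 that slant from there back and down to x=172, z=200. A hand pointing straight down does not fit past it at the middle of a remote; one square to the rack does.
- tray (a joint): How far the pull-out tray is out: 0 m = fully home, 0.155 m = fully out; starts nearly fully out. It slides along the caddy's x axis (opens towards the robot), with about 2 N of friction, and stays where it is left.
- tray_mid (a point): Middle of the tray's floor, on its upper face (10 above the work surface); x to the caddy's back, y to its left, z up. Blue felt floor 155 (x) by 285 (y); side and back rims stand 12 above the floor, the timber front strip 24 above it. With the tray fully home it lies at x=79.5 in the caddy's frame.
- tray_front (a point): Middle of the outer face of the tray's timber front strip (strip 14 thick, 36 high, 310 wide, its lower edge 4 above the work surface); this point is 22 above the work surface, 91.5 in front of tray_mid. Push here to shut the tray.
- remote: Silver remote, block 140 long, 42 wide, 20 thick, about 0.12 kg, with a 23 long flat hanging eye (5 thick, 25 wide, hole 13) at its tail. Origin: centre of the block; x along it to the infrared (front) end, z out of the button face (red key near the front end). It lies on the sloping rack with its eye over one of the two pegs, buttons up, front end down towards the robot, its back flat on the rack plane; to come off, it must rise 14 or more square to the rack.
- remote_front (a point): Centre of the remote's infrared end face (dark window), 70 from its origin.
- remote_eye (a point): Centre of the hole of the remote's hanging eye, 81 from its origin on the tail side, at half thickness.
- torch: Red plastic torch, 150 long, about 0.16 kg, lying flat on the work surface on the left or right of the tray. Origin on its axis at mid length; x along the axis to the lens. Round grip, diameter 26, from x=-57 to x=45; eight-sided head (30 long) and tail cap (18 long), 36 across flats, so its axis lies 18 above what it lies on.
- torch_lens (a point): Centre of the torch's lens end, on the axis, 75 from its origin.
- torch_tail (a point): Centre of the torch's tail end, on the axis, 75 from its origin.
- black_remote: Black remote hanging on the other peg, 125 long block, 38 wide, 20 thick; stays there.
- jar: Closed glass jar, diameter 72, 110 high, standing on the wooden coaster, on the other side of the tray from the torch; origin under its centre. Stays.
- coaster: Round wooden coaster, diameter 96, 9 thick, under the jar; origin under its centre. Stays.
- mug: Blue mug, diameter 80, 95 high, handle on its side; origin under its centre. Stays.

How it is judged:
By the outcome, as a careful person would: the job done as asked, in the order asked, and still so for the second after the job is handed in, with the robot touching nothing.
It also fails if it takes over 69 s, if anything falls off the work surface, if the arm or the gripper's body presses on something with over 40 N, if the wrist force passes 120 N, or if a joint passes its speed limit or range.

## Working session

There is one attempt and no reset: what is moved stays moved. The work goes in short steps, Python scripts to look and compute and a tool call to move; the robot and the scene stay as the last step left them, time stands still between calls to the robot, and variables do not carry over. Pictures are saved under pics/ and viewed, and the job is handed in when it is done.

Besides the shell and the picture viewer there is one more tool, called as a command line: name --pt "numbers of a row" for each row, then --argument value for the rest. apply_moves: Moves the arm, as the interface text tells. Its arguments: {"type":"object","properties":{"motion":{"type":"array"},"newtons":{"type":"number"}},"required":["motion"]}

```bash
ls; mkdir -p pics
python3 - <<'E'
from cell import r,cams,job
import cv2,pickle
print(r.state())
for n in ["scene","top","wrist"]:
    p=cams.read_camera(n)
    cv2.imwrite(f"pics/{n}0.png",p["frame"][:,:,::-1])
    pickle.dump(p,open(f"pics/{n}0.pkl","wb"))
    print(n,{k:v for k,v in p.items() if k not in("frame","z_map")})
print(r.state()["time"])
E
```

```text
pics
{'time': 0.0, 'joint_pos': array([-1.19080699,  0.62932414,  0.03845983,  1.51834506, -0.02700026,
        0.99627914, -0.02001937]), 'joint_vel': array([-3.03652119e-04, -1.53886478e-03, -2.41668155e-04,  3.13568790e-03,
       -9.29328851e-04,  2.37300103e-04, -8.12570989e-05]), 'joint_efforts': array([ 4.27766554e-05, -5.49730146e+01,  1.14368834e+00, -1.86621630e+01,
       -5.22353989e-02,  2.38657492e-02,  1.52862544e-04]), 'tool_pos': array([279.96330274, 585.89672576, 204.57603116]), 'orientation': array([[-9.02256196e-01,  4.31199694e-01, -7.62437832e-04],
       [ 4.31200367e-01,  9.02254648e-01, -1.67151089e-03],
       [-3.28419080e-05, -1.83689453e-03, -9.99998312e-01]]), 'contact_force': array([-0.06127517,  0.20547956,  0.7324836 ]), 'ft_torque': array([-0.01823942,  0.03036703,  0.02618759]), 'opening': 1.0007661868159665}
scene {'vfov': 46.58664501937952, 'cx': 321.15964727537875, 'cy': 242.8288403550402, 'origin': array([1033.8436966 ,  574.2065301 , 1052.50470567]), 'orientation': array([[-0.7780442 , -0.49094298,  0.39194669],
       [ 0.62802194, -0.59261038
[... 194 characters left out ...]
24.33687477, 1438.69362127]), 'orientation': array([[-9.00549378e-03,  9.87962802e-01, -1.54429281e-01],
       [-9.99959079e-01, -8.76444420e-03,  2.24167598e-03],
       [ 8.61205671e-04,  1.54443148e-01,  9.88001302e-01]]), 'shot': 2}
wrist {'vfov': 65.70646984690485, 'cx': 319.9395442438509, 'cy': 235.74622373908042, 'tool_from_camera': array([[ 2.38889071e-04,  9.57749408e-01,  2.87603920e-01,
         8.44452184e+01],
       [ 9.99999889e-01, -3.45949846e-04,  3.21428916e-04,
        -1.30932378e+00],
       [ 4.07344885e-04,  2.87603811e-01, -9.57749384e-01,
        -1.79248927e+02],
       [ 0.00000000e+00,  0.00000000e+00,  0.00000000e+00,
         1.00000000e+00]]), 'shot': 3}
0.15
```

View pics/scene0.png

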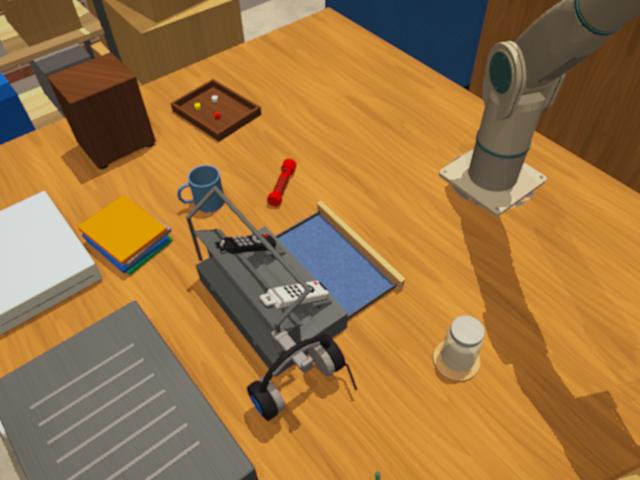

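View pics/top0.png

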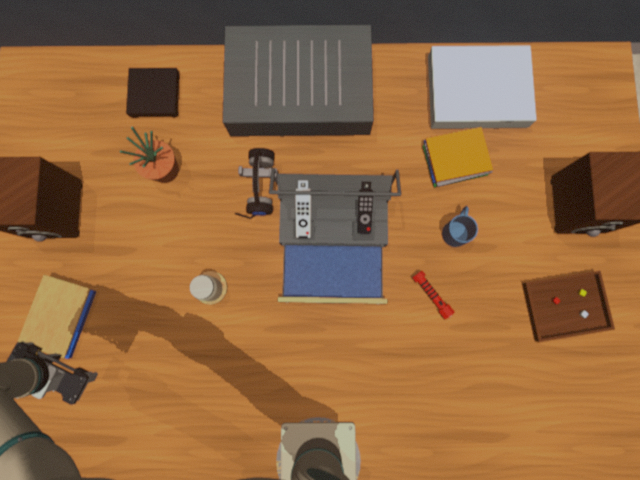

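```bash
cat > h.py <<'E'
import numpy as np, cv2, pickle
def f_of(p): return 240/np.tan(np.radians(p["vfov"])/2)
def cloud(p,o=None,R=None):
    f=f_of(p); v,u=np.mgrid[0:480,0:640]; z=p["z_map"]
    X=np.stack([(u-p["cx"])/f*z,-(v-p["cy"])/f*z,-z],-1)
    W=X@p["orientation"].T+p["origin"]
    W[z<=0]=np.nan
    return W
def wcloud(p,T):  # T: tool pose 4x4 (mm)
    f=f_of(p); v,u=np.mgrid[0:480,0:640]; z=p["z_map"]
    a=(u-p["cx"])/f; b=(v-p["cy"])/f; r=np.hypot(a,b)+1e-12
    t=np.tan(np.minimum(r,1.5))
    X=np.stack([a/r*t*z,-b/r*t*z,-z],-1)
    M=T@p["tool_from_camera"]
    W=X@M[:3,:3].T+M[:3,3]; W[(z<=0)]=np.nan
    return W
def proj(p,P):
    X=(np.asarray(P)-p["origin"])@p["orientation"]; f=f_of(p)
    return np.stack([p["cx"]+f*X[...,0]/-X[...,2],p["cy"]-f*X[...,1]/-X[...,2]],-1)
E
python3 - <<'E'
from h import *
from cell import r,cams,job
import cv2
P={}
for n in ["scene","top"]:
    p=cams.read_camera(n); P[n]=p
    W=cloud(p); out={}
    for t in ["caddy","remote","torch","black_remote","tray","jar","coaster","mug","torch_lens","remote_front"]:
        res=cams.regions_of(t,p)
        if not res: print(n,t,None); continue
        g=res[0]; m=g["region"]; q=W[m]; q=q[~np.isnan(q[:,0])]
        out[t]=m
        print(n,t,round(g["conf"],2),[int(x) for x in g["box"]],len(q),np.round(np.median(q,0)),np.round(np.percentile(q,[2,98],axis=0)).tolist(), len(res))
    pickle.dump((p,out),open(f"pics/{n}_seg.pkl","wb"))
    # work surface check
    print("surf z", np.nanmedian(W[330:350,100:600] if n=="top" else W[150:170,300:330],axis=(0,1)))
    im=p["frame"][:,:,::-1]
    c=im[160:330,260:480] if n=="top" else im[140:400,150:430]
    cv2.imwrite(f"pics/{n}1.png",cv2.resize(c,None,fx=3 if n=="top" else 2.2,fy=3 if n=="top" else 2.2,interpolation=cv2.INTER_CUBIC))
E
```

```text
scene caddy 0.77 [185, 188, 219, 233] 20917 [699.  -0.  62.] [[444.0, -208.0, 8.0], [859.0, 194.0, 245.0]] 1
scene remote 0.82 [262, 281, 67, 27] 945 [691.  43. 138.] [[617.0, 18.0, 88.0], [754.0, 58.0, 167.0]] 1
scene torch 0.92 [263, 158, 33, 47] 580 [ 466. -321.   31.] [[394.0, -379.0, 6.0], [522.0, -278.0, 41.0]] 2
scene black_remote 0.65 [216, 236, 58, 14] 710 [ 699. -126.  143.] [[626.0, -150.0, 97.0], [751.0, -114.0, 168.0]] 1
scene tray 0.62 [280, 203, 124, 115] 6758 [501. -33.  13.] [[439.0, -187.0, 8.0], [577.0, 98.0, 43.0]] 1
scene jar 0.69 [443, 314, 43, 58] 1760 [496. 317.  99.] [[451.0, 282.0, 19.0], [513.0, 344.0, 123.0]] 1
scene coaster 0.79 [432, 343, 48, 40] 647 [508. 325.  10.] [[453.0, 266.0, 2.0], [529.0, 356.0, 15.0]] 1
scene mug 0.69 [177, 165, 45, 47] 1217 [ 640. -405.   68.] [[599.0, -449.0, 8.0], [701.0, -369.0, 99.0]] 2
scene torch_lens 0.87 [264, 157, 33, 47] 567 [ 463. -322.   31.] [[392.0, -376.0, 8.0], [522.0, -278.0, 41.0]] 2
scene remote_front 0.98 [261, 280, 70, 29] 970 [693.  43. 139.] [[617.0, 18.0, 87.0], [755.0, 58.0, 167.0]] 1
surf z [ 323.21867
[... 449 characters left out ...]
6.0, 166.0]] 2
top tray 0.76 [276, 245, 110, 61] 5793 [517. -46.  10.] [[436.0, -185.0, 4.0], [600.0, 94.0, 42.0]] 1
top jar 0.68 [189, 272, 34, 30] 712 [473. 297. 116.] [[443.0, 273.0, 9.0], [506.0, 337.0, 123.0]] 1
top coaster 0.66 [205, 270, 24, 32] 226 [497. 281.   8.] [[437.0, 263.0, 1.0], [526.0, 317.0, 36.0]] 3
top mug 0.71 [442, 204, 36, 43] 922 [ 640. -421.   41.] [[595.0, -447.0, -1.0], [696.0, -371.0, 97.0]] 1
top torch_lens 0.8 [411, 269, 41, 47] 552 [ 450. -334.   30.] [[391.0, -384.0, 15.0], [513.0, -283.0, 40.0]] 1
top remote_front 0.95 [293, 180, 16, 58] 793 [678.  35. 127.] [[615.0, 15.0, 87.0], [751.0, 56.0, 236.0]] 1
surf z [ 3.26445097e+02 -9.26473893e+01 -1.95914518e-01]
```

```bash
ls pics
```

```text
scene0.pkl
scene0.png
scene1.png
scene_seg.pkl
top0.pkl
top0.png
top1.png
top_seg.pkl
wrist0.pkl
wrist0.png
```

View pics/top1.png

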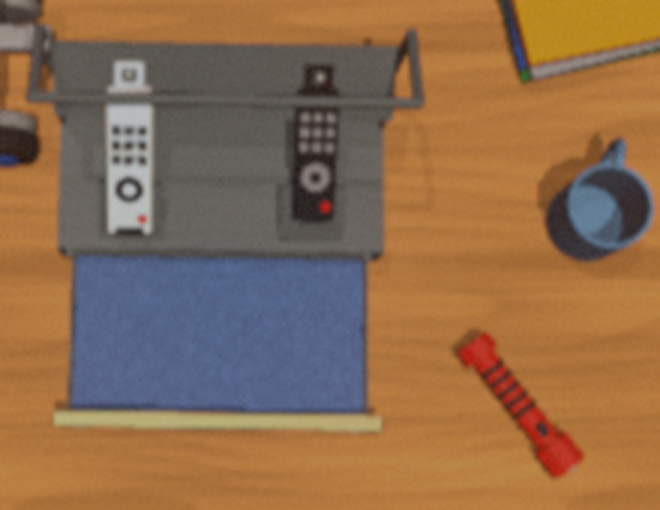

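View pics/scene1.png

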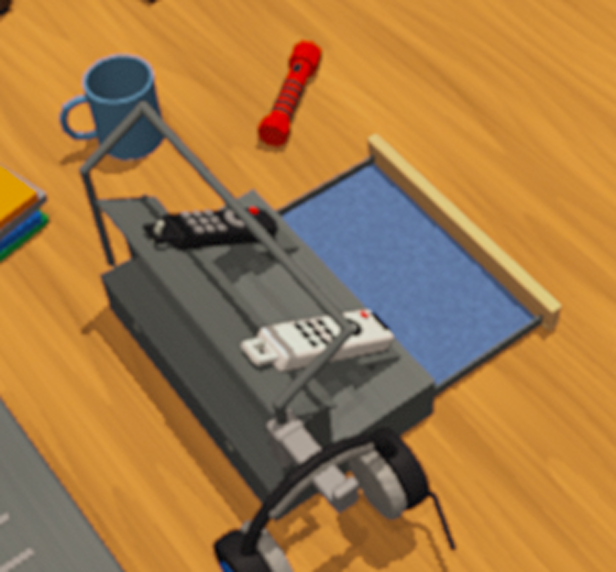

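Run:
```python
from h import *
for n in ["top","scene"]:
    p,o=pickle.load(open(f"pics/{n}_seg.pkl","rb")); W=cloud(p); im=p["frame"].astype(int)
    hsv=cv2.cvtColor(p["frame"],cv2.COLOR_RGB2HSV)
    # torch: red mask
    m=cv2.dilate(o["torch"].astype(np.uint8),np.ones((5,5)))>0
    m&=((hsv[...,0]<6)|(hsv[...,0]>172))&(hsv[...,1]>180)
    q=W[m]; q=q[np.isfinite(q[:,0])&(q[:,2]>22)]
    c=q.mean(0); d=np.linalg.svd(q[:,:2]-c[:2],full_matrices=False)[2][0]
    if d[0]>0:d=-d
    s=(q[:,:2]-c[:2])@d; e=np.percentile(s,[.5,99.5]); t=(q[:,:2]-c[:2])@[-d[1],d[0]]
    mid=c[:2]+d*e.mean()
    print(n,"torch mid",mid,"ang",np.degrees(np.arctan2(d[1],d[0])),"len",e,"z",np.percentile(q[:,2],[50,98]))
    h=np.arange(-75,76,15); 
    for a,b in zip(h[:-1],h[1:]):
        k=(s-e.mean()>=a)&(s-e.mean()<b)
        if k.sum()>3: print(a,k.sum(),"w",round(np.ptp(t[k])),"zmax",round(np.percentile(q[k,2],90)))
    # blue felt
    m=(hsv[...,0]>100)&(hsv[...,0]<125)&(hsv[...,1]>90)
    box=np.zeros_like(m); box[(slice(235,305),slice(275,395)) if n=="top" else (slice(200,325),slice(240,410))]=1
    m&=box; q=W[m]; q=q[np.isfinite(q[:,0])&(q[:,2]<20)]
    print("felt z",np.median(q[:,2]),cv2.minAreaRect(q[:,:2].astype(np.float32)),np.percentile(q,[1,99],axis=0).round())
    # wood strip
    m=cv2.dilate(o["tray"].astype(np.uint8),np.ones((7,7)))>0
    m&=(hsv[...,0]>18)&(hsv[...,0]<32)&(W[...,2]>28)
    q=W[m]; print("strip",len(q),np.percentile(q,[2,50,98],axis=0).round(1).tolist())
    k=q; A=np.polyfit(k[:,1],k[:,0],1); print("strip yaw deg",np.degrees(np.arctan(-A[0])),"x at y=-45",np.polyval(A,-45))
    for t in ["remote","black_remote"]:
        q=W[cv2.erode(o[t].astype(np.uint8),np.ones((3,3)))>0]; q=q[np.isfinite(q[:,0])]
        # plane
        for _ in range(4):
            c=q.mean(0); nrm=np.linalg.svd(q-c,full_matrices=False)[2][2]; nrm*=np.sign(nrm[2]); dd=(q-c)@nrm; q=q[abs(dd)<max(3,2*dd.std())]
        d=np.linalg.svd(q-c,full_matrices=False)[2][0]; d*=-np.sign(d[0])
        print(t,c.round(1),"n",nrm.round(3),"d",d.round(3),"yaw",np.degrees(np.arctan2(-d[1],-d[0])),np.percentile((q-c)@d,[1,99]).round())
```

```text
top torch mid [ 452.10497758 -331.63132016] ang -143.38899596864712 len [-76.71780953  69.41826743] z [30.68012124 40.38501099]
-75 54 w 31 zmax 38
-60 43 w 33 zmax 36
-45 29 w 21 zmax 32
-30 18 w 19 zmax 35
-15 30 w 20 zmax 32
0 28 w 19 zmax 34
15 32 w 19 zmax 33
30 34 w 22 zmax 34
45 59 w 32 zmax 38
60 56 w 32 zmax 39
felt z 9.746078563111269 ((524.1641845703125, -45.28863525390625), (275.625244140625, 145.18824768066406), 88.30554962158203) [[ 453. -180.    3.]
 [ 594.   86.   17.]]
strip 623 [[431.6, -188.4, 32.4], [440.6, -48.3, 39.7], [604.5, 102.0, 63.0]]
strip yaw deg 0.593061540853741 x at y=-45 463.1910014805349
remote [665.4  36.  120.4] n [-0.524  0.     0.852] d [-0.851  0.004 -0.525] yaw -0.2679483515766816 [-56.  59.]
black_remote [ 668.3 -134.1  125.1] n [-0.531  0.025  0.847] d [-0.845  0.036 -0.533] yaw -2.4094917552964907 [-51.  53.]
scene torch mid [ 456.38319193 -328.03846693] ang -143.82661265212664 len [-70.18516349  75.80372246] z [32.76904448 41.11484842]
-75 77 w 33 zmax 39
-60 32 w 27 zmax 40
-45 31 w 19 zmax 36
-30 37 w 21 zmax 35
-15 35 w 17 zmax 37
0 34 w 20 zmax 35
15 28 w 18 zmax 35
30 33 w 23 zmax 36
45 65 w 32 zmax 39
60 38 w 29 zmax 40
felt z 12.365251453800397 ((515.5496826171875, -49.56794738769531), (279.7408142089844, 131.49197387695312), 88.33780670166016) [[ 454. -183.    7.]
 [ 579.   86.   17.]]
strip 882 [[434.3, -185.6, 37.1], [446.1, -23.6, 42.8], [620.4, 106.6, 94.2]]
strip yaw deg -6.053348227245566 x at y=-45 490.12948947663733
remote [683.9  40.4 133. ] n [-0.518  0.087  0.851] d [-0.85   0.034 -0.526] yaw -2.317496345470843 [-56.  77.]
black_remote [ 698.5 -127.5  142.6] n [-0.48   0.196  0.855] d [-0.867  0.051 -0.495] yaw -3.3552528402634807 [-58.  83.]
```

Run:
```python
from h import *
for n in ["top","scene"]:
    p,o=pickle.load(open(f"pics/{n}_seg.pkl","rb")); W=cloud(p)
    hsv=cv2.cvtColor(p["frame"],cv2.COLOR_RGB2HSV)
    m=(W[...,2]>30)&(W[...,2]<48)&(W[...,0]>425)&(W[...,0]<465)&(abs(W[...,1]+45)<170)&(hsv[...,0]>15)&(hsv[...,0]<35)
    q=W[m]; A=np.polyfit(q[:,1],q[:,0],1)
    k=abs(q[:,0]-np.polyval(A,q[:,1]))<8; q=q[k]; A=np.polyfit(q[:,1],q[:,0],1)
    print(n,len(q),"yaw",np.degrees(np.arctan(-A[0])),"x@-45",np.polyval(A,-45),"y",np.percentile(q[:,1],[.5,99.5]),"z",np.median(q[:,2]),np.ptp(q[:,0]-np.polyval(A,q[:,1])))
    # remote end extents using plane-projected region
    m=o["remote"]; q=W[m]; q=q[np.isfinite(q[:,0])]
    u=np.array([.848,-.025,.53]); nn=np.array([-.53,0,.848])
    h=(q@nn); k=abs(h-np.median(h))<5; q=q[k]
    s=q@u; print("remote s",np.percentile(s,[1,99]),"h",np.median(h), "y",np.percentile(q[:,1],[2,98]))
```

```text
top 540 yaw -1.3005556848482884 x@-45 439.5158778299989 y [-196.97815136  108.72233751] z 39.01418949203139 15.060487585227236
remote s [565.05386212 703.89656534] h -250.97822509577566 y [16.7787659  54.82708006]
scene 748 yaw -1.3600786259810358 x@-45 443.58820564353476 y [-195.15142743  110.51519314] z 41.01494112658412 16.16159028911727
remote s [567.57430183 706.13409937] h -249.84514618453593 y [18.02518069 57.35968225]
```

apply_moves --pt "-0.01 -0.03 -0.02 0 0 -8 1" --pt "-0.02 -0.07 -0.05 0 0 -16 1" --pt "-0.03 -0.11 -0.08 0 0 -24 1" --pt "-0.03 -0.15 -0.1 0 0 -32 1" --pt "-0.03 -0.19 -0.12 0 0 -40 1" --pt "-0.03 -0.23 -0.14 0 0 -40 1" --pt "-0.03 -0.23 -0.14 0 0 -40 1" --pt "-0.03 -0.23 -0.14 0 0 -40 1"

```text
time: 2.05
tool_pos: [208.5, 366.3, 346.4]
orientation: [[-0.968, -0.249, 0.002], [-0.249, 0.968, 0.003], [-0.002, 0.002, -1.0]]
contact_force: [-0.5, 0.9, -0.4]
opening: 1.001
```

```bash
cat >> h.py <<'E'
from scipy.spatial.transform import Rotation as Ro
def T_of(s):
    T=np.eye(4); T[:3,:3]=s["orientation"]; T[:3,3]=s["tool_pos"]; return T
def to(s,pos,R):
    R0=s["orientation"]; d=R0.T@(np.asarray(pos)-s["tool_pos"])/1000
    rv=Ro.from_matrix(R0.T@R).as_rotvec(degrees=True)
    return d.round(4),rv.round(2)
CY=np.radians(-1.5)
def Rpick(yaw=CY,tilt=32): # tool x toward robot/down-slope, z into the rack
    t=np.radians(tilt); c,s_=np.cos(t),np.sin(t)
    x=np.array([-c,0,-s_]); z=np.array([s_,0,-c]); y=np.cross(z,x)
    return Ro.from_euler("z",yaw).as_matrix()@np.stack([x,y,z],1)
def Rdown(ang): # tool x at world angle ang(deg), z down
    a=np.radians(ang); x=np.array([np.cos(a),np.sin(a),0]); z=np.array([0,0,-1.]); return np.stack([x,np.cross(z,x),z],1)
E
python3 - <<'E'
from h import *
from cell import r
s=r.state(); print(s["joint_pos"].round(3), s["time"])
print(Rpick()[:,1])
# target: 150 above the remote along normal
n=np.array([-.53,0.0,.848]);c=np.array([677,36,118.])
for L in (0,120,200): print(to(s,c+n*L,Rpick()), c+n*L)
E
```

```text
[-0.994  0.14  -0.147  1.886  0.023  1.114  0.674] 2.05
[0.02617695 0.99965732 0.        ]
(array([-0.371 , -0.4371,  0.2283]), array([  4.58, -31.68,  15.47])) [677.  36. 118.]
(array([-0.3096, -0.421 ,  0.1264]), array([  4.58, -31.68,  15.47])) [613.4   36.   219.76]
(array([-0.2687, -0.4103,  0.0585]), array([  4.58, -31.68,  15.47])) [571.   36.  287.6]
```

Run:
```python
from h import *
from cell import r
s=r.state()
print(to(s,[598,36.8,244],Rpick()))
```

```text
(array([-0.295 , -0.4164,  0.1021]), array([  4.58, -31.68,  15.47]))
```

apply_moves --pt "-0.028 -0.04 0.0 0.5 -3 1.5 1" --pt "-0.056 -0.08 0.0 1 -6 3 1" --pt "-0.084 -0.12 0.01 1.5 -9 4.5 1" --pt "-0.112 -0.16 0.02 2 -13 6 1" --pt "-0.14 -0.2 0.03 2.5 -17 8 1" --pt "-0.168 -0.24 0.04 3 -21 10 1" --pt "-0.196 -0.28 0.05 3.5 -25 12 1" --pt "-0.224 -0.32 0.06 4 -28 14 1"

```text
time: 2.85
tool_pos: [506.6, 111.8, 285.1]
orientation: [[-0.88, -0.0, 0.475], [-0.003, 1.0, -0.005], [-0.475, -0.006, -0.88]]
contact_force: [1.7, 0.4, -0.1]
opening: 1.001
```

Run:
```python
from h import *
from cell import r
s=r.state();print(s["joint_pos"].round(2))
print(to(s,[598,36.8,244],Rpick()))
```

```text
[-0.61  0.14  0.22  2.23  0.48  0.35  0.76]
(array([-0.0606, -0.0748,  0.08  ]), array([ 0.48, -3.61,  1.48]))
```

apply_moves --pt "-0.015 -0.02 0.02 0 -1 0.5 1" --pt "-0.03 -0.04 0.04 0.3 -2 1 1" --pt "-0.045 -0.06 0.06 0.5 -3.6 1.5 1" --pt "-0.0606 -0.0748 0.08 0.5 -3.6 1.5 1" --pt "-0.0606 -0.0748 0.08 0.5 -3.6 1.5 1" --pt "-0.0606 -0.0748 0.08 0.5 -3.6 1.5 1" --pt "-0.0606 -0.0748 0.08 0.5 -3.6 1.5 1" --pt "-0.0606 -0.0748 0.08 0.5 -3.6 1.5 1"

```text
time: 3.65
tool_pos: [597.7, 38.1, 243.6]
orientation: [[-0.848, 0.025, 0.529], [0.021, 1.0, -0.013], [-0.529, 0.0, -0.849]]
contact_force: [0.9, 0.7, 0.1]
opening: 1.003
```

Run:
```python
from h import *
from cell import r,cams
s=r.state();print(s["joint_pos"].round(2))
p=cams.read_camera("wrist"); cv2.imwrite("pics/w1.png",p["frame"][:,:,::-1])
res=cams.regions_of("remote",p)
W=wcloud(p,T_of(s))
pickle.dump((s,p,res),open("pics/w1.pkl","wb"))
for g in res:
    q=W[g["region"]]; q=q[np.isfinite(q[:,0])]
    C,S=np.cos(CY),np.sin(CY)
    u=np.array([.848*C,.848*S,.53]); nn=np.array([-.53*C,-.53*S,.848]);v=np.array([-S,C,0])
    h=q@nn; k=abs(h-np.median(h))<4; qq=q[k]
    c=qq.mean(0); _,sv,V=np.linalg.svd(qq-c,full_matrices=False)
    print(g["conf"],g["box"],len(q),"n",V[2],"d",V[0],"yaw",np.degrees(np.arctan(V[0][1]/V[0][0])))
    print("s",np.percentile(qq@u,[.5,99.5]),"v",np.percentile(qq@v,[1,99]),"h",np.median(h))
    sm=np.mean(np.percentile(qq@u,[.5,99.5]));vm=np.mean(np.percentile(qq@v,[1,99]))
    top=sm*u+vm*v+np.median(h)*nn; print("top centre",top)
```

```text
[ 0.06  0.32 -0.31  2.18  1.15  0.24  0.27]
0.68 [297.2, 142.8, 52.5, 169.7] 7252 n [-0.52740878  0.01551326  0.84947002] d [ 0.84922683 -0.02046397  0.52763151] yaw -1.3803991192395235
s [564.23877861 701.53031637] v [31.69371267 72.65313598] h -250.02847440098697
top centre [670.3376102   34.6379009  123.40466388]
```

View pics/w1.png

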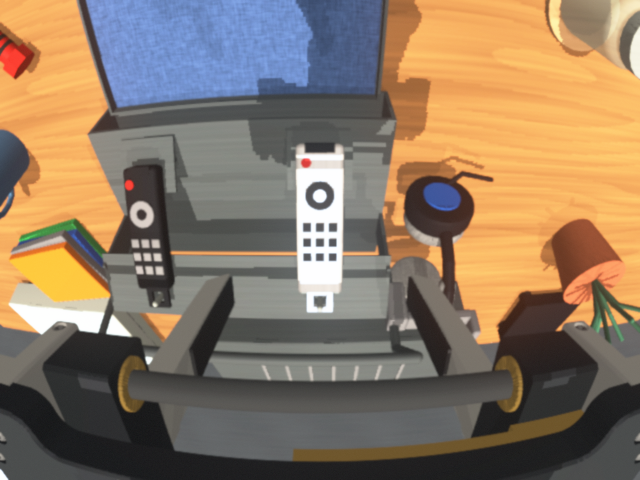

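Run:
```python
from h import *
from cell import r,cams
s=r.state()
print(to(s,[680,35.5,109.6],Rpick(np.radians(-1.4))))
```

```text
(array([ 0.0015, -0.001 ,  0.1578]), array([0.01, 0.01, 0.02]))
```

apply_moves --pt "0.0 0 0.03 0 0 0 0.6" --pt "0.0 -0.001 0.06 0 0 0 0.6" --pt "0.001 -0.001 0.085 0 0 0 0.6" --pt "0.0015 -0.001 0.11 0 0 0 0.6" --pt "0.0015 -0.001 0.12 0 0 0 0.6" --pt "0.0015 -0.001 0.13 0 0 0 0.6" --pt "0.0015 -0.001 0.13 0 0 0 0.6" --pt "0.0015 -0.001 0.13 0 0 0 0.6"

```text
time: 4.55
tool_pos: [665.2, 36.2, 134.1]
orientation: [[-0.847, 0.024, 0.531], [0.02, 1.0, -0.013], [-0.531, -0.0, -0.848]]
contact_force: [-0.4, -0.2, 0.7]
opening: 0.797
```

Run:
```python
from h import *
from cell import r,cams
s=r.state();print(s["joint_pos"].round(3),s["opening"])
p=cams.read_camera("wrist"); cv2.imwrite("pics/w2.png",p["frame"][:,:,::-1])
print(to(s,[680,35.5,109.6],Rpick(np.radians(-1.4))))
```

```text
[ 0.133  0.616 -0.406  2.124  1.959  0.342 -0.478] 0.7969719451109182
(array([ 0.0004, -0.0003,  0.0286]), array([0.02, 0.05, 0.05]))
```

View pics/w2.png

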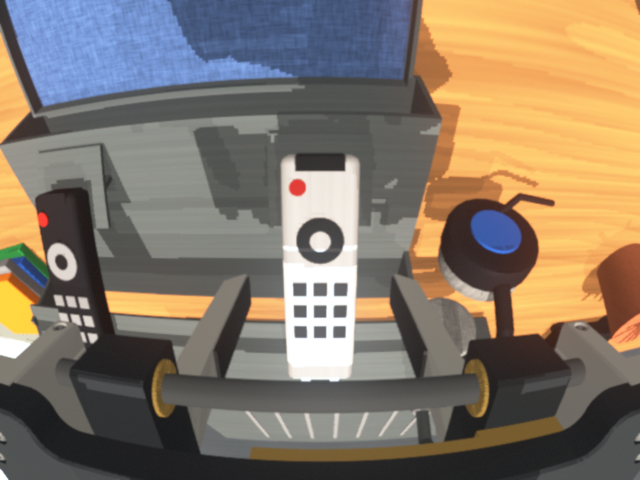

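apply_moves --pt "0.0 0 0.008 0 0 0 0.4" --pt "0.0 0 0.015 0 0 0 0.4" --pt "0.0 0 0.02 0 0 0 0.4" --pt "0.0 0 0.024 0 0 0 0.4" --pt "0.0 0 0.027 0 0 0 0.4" --pt "0.0 0 0.028 0 0 0 0.4" --pt "0.0 0 0.028 0 0 0 0.4" --pt "0.0 0 0.028 0 0 0 0.4"

```text
time: 5.4
tool_pos: [680.2, 35.8, 110.7]
orientation: [[-0.847, 0.024, 0.531], [0.02, 1.0, -0.013], [-0.531, -0.0, -0.847]]
contact_force: [0.2, -0.1, 0.9]
opening: 0.697
```

Run:
```python
from h import *
from cell import r,cams
s=r.state();print(s["joint_pos"].round(3),s["opening"])
p=cams.read_camera("wrist"); cv2.imwrite("pics/w3.png",p["frame"][:,:,::-1])
print(to(s,[680,35.5,109.6],Rpick(np.radians(-1.4))))
```

```text
[ 0.151  0.679 -0.433  2.098  2.021  0.38  -0.518] 0.6969564022394876
(array([ 0.0007, -0.0003,  0.0008]), array([0.01, 0.08, 0.04]))
```

View pics/w3.png

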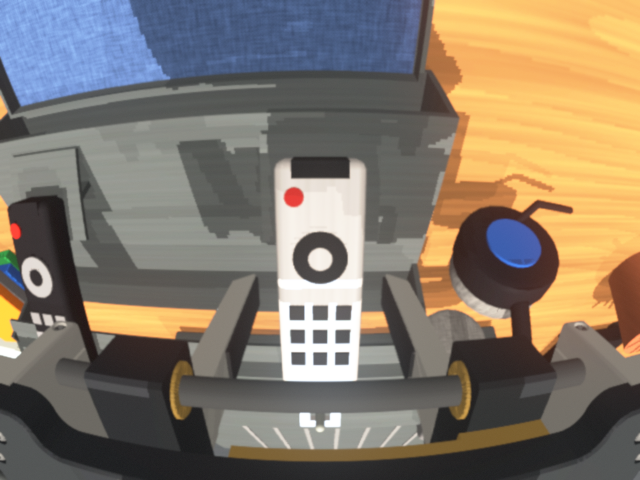

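apply_moves --pt "0.0 0 0.0005 0 0 0 -0.1" --pt "0.0 0 0.0005 0 0 0 -0.3" --pt "0.0 0 0.0005 0 0 0 -0.5" --pt "0.0 0 0.0005 0 0 0 -0.5" --pt "0.0 0 0.0005 0 0 0 -0.5" --pt "0.0 0 0.0005 0 0 0 -0.5" --pt "0.0 0 0.0005 0 0 0 -0.5" --pt "0.0 0 0.0005 0 0 0 -0.5" --newtons 20

```text
time: 6.25
tool_pos: [680.4, 35.8, 110.4]
orientation: [[-0.847, 0.024, 0.531], [0.02, 1.0, -0.013], [-0.531, -0.0, -0.847]]
contact_force: [-0.1, 0.2, 1.1]
opening: 0.447
```

Run:
```python
from h import *
from cell import r,cams
s=r.state();print(s["joint_pos"].round(3),s["opening"]*94,s["tool_pos"],s["contact_force"])
```

```text
[ 0.152  0.68  -0.433  2.098  2.022  0.381 -0.519] 42.05494376071256 [680.44904311  35.75608626 110.36921588] [-0.05281128  0.18509971  1.09055744]
```

Gripped at 42 mm (the remote's width). Lift square to the rack.

apply_moves --pt "0.0 0 -0.006 0 0 0 -0.5" --pt "0.0 0 -0.015 0 0 0 -0.5" --pt "0.0 0 -0.025 0 0 0 -0.5" --pt "0.0 0 -0.035 0 0 0 -0.5" --pt "0.0 0 -0.05 0 0 0 -0.5" --pt "0.0 0 -0.06 0 0 0 -0.5" --pt "0.0 0 -0.07 0 0 0 -0.5" --pt "0.0 0 -0.07 0 0 0 -0.5"

```text
time: 7.05
tool_pos: [642.8, 37.0, 171.5]
orientation: [[-0.846, 0.023, 0.533], [0.019, 1.0, -0.012], [-0.533, -0.0, -0.846]]
contact_force: [0.6, -0.0, -1.8]
opening: 0.443
```

Run:
```python
from h import *
from cell import r,cams
s=r.state();print(s["joint_pos"].round(3),s["opening"]*94,s["tool_pos"],s["contact_force"])
p=cams.read_camera("wrist"); cv2.imwrite("pics/w4.png",p["frame"][:,:,::-1])
```

```text
[ 0.105  0.516 -0.367  2.156  1.809  0.287 -0.357] 41.681698805380826 [642.81084596  37.03753455 171.46635662] [ 0.60091653 -0.04829822 -1.81060674]
```

View pics/w4.png

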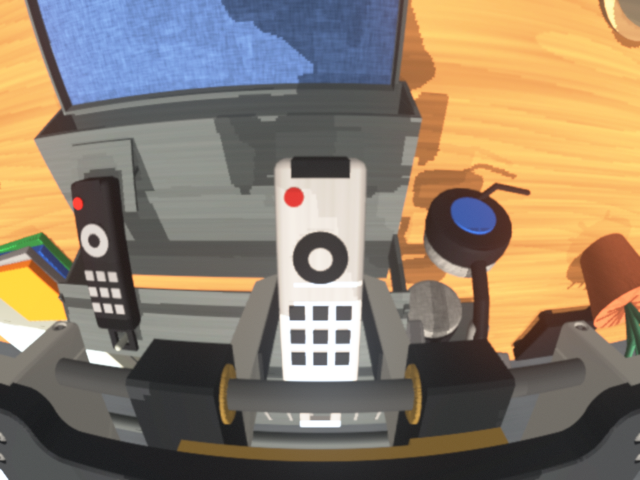

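apply_moves --pt "0.01 0 -0.02 0 0 0 -0.5" --pt "0.02 0 -0.04 0 4 0 -0.5" --pt "0.04 0 -0.06 0 8 0 -0.5" --pt "0.06 0 -0.075 0 13 0 -0.5" --pt "0.075 0 -0.085 0 18 0 -0.5" --pt "0.08 0 -0.09 0 24 0 -0.5" --pt "0.08 0 -0.09 0 28 0 -0.5" --pt "0.08 0 -0.09 0 30 0 -0.5"

```text
time: 7.9
tool_pos: [527.8, 39.9, 205.7]
orientation: [[-0.999, 0.024, 0.035], [0.024, 1.0, 0.002], [-0.035, 0.002, -0.999]]
contact_force: [1.2, -0.2, -2.9]
opening: 0.443
```

Run:
```python
from h import *
from cell import r,cams
s=r.state();print(s["joint_pos"].round(3),s["opening"]*94,s["tool_pos"],s["contact_force"],s["orientation"].round(2))
print(to(s,[548,-38,130],Rdown(88.6)))
print(to(s,[548,-38,200],Rdown(88.6)))
```

```text
[ 0.389  0.533 -0.773  1.873  0.485  0.893  0.931] 41.67700342120091 [527.78674899  39.8843395  205.65950918] [ 1.24446645 -0.24244464 -2.86575733] [[-1.    0.02  0.03]
 [ 0.02  1.    0.  ]
 [-0.03  0.   -1.  ]]
(array([-0.0194, -0.0776,  0.0762]), array([ 1.67,  1.46, 90.04]))
(array([-0.0218, -0.0774,  0.0062]), array([ 1.67,  1.46, 90.04]))
```

apply_moves --pt "-0.002 -0.01 0 0.2 0.2 8 -0.5" --pt "-0.004 -0.02 0 0.4 0.4 16 -0.5" --pt "-0.006 -0.03 0 0.6 0.6 24 -0.5" --pt "-0.008 -0.04 0 0.8 0.8 32 -0.5" --pt "-0.01 -0.05 0 1 1 40 -0.5" --pt "-0.012 -0.06 0 1.2 1.2 48 -0.5" --pt "-0.015 -0.07 0 1.4 1.3 56 -0.5" --pt "-0.02 -0.077 0 1.5 1.4 64 -0.5"

```text
time: 8.7
tool_pos: [545.5, -38.7, 205.7]
orientation: [[-0.411, 0.912, 0.0], [0.912, 0.411, -0.007], [-0.007, -0.003, -1.0]]
contact_force: [0.0, 0.1, -2.0]
opening: 0.442
```

Run:
```python
from h import *
from cell import r,cams
s=r.state();print(s["joint_pos"].round(3),s["opening"]*94,s["tool_pos"],s["contact_force"],s["orientation"].round(2))
print(to(s,[548,-38,130],Rdown(88.6)))
```

```text
[ 0.32   0.511 -0.455  1.799  0.288  0.897  0.157] 41.52324468246738 [545.52798884 -38.71285822 205.72649722] [ 0.04102922  0.07917042 -2.01197483] [[-0.41  0.91  0.  ]
 [ 0.91  0.41 -0.01]
 [-0.01 -0.   -1.  ]]
(array([0.0002, 0.0028, 0.0757]), array([-0.07,  0.42, 25.66]))
```

apply_moves --pt "0 0.001 0.01 0 0.1 8 -0.5" --pt "0 0.002 0.025 0 0.2 16 -0.5" --pt "0 0.003 0.04 0 0.4 25 -0.5" --pt "0 0.003 0.06 0 0.4 25.7 -0.5" --pt "0 0.003 0.075 0 0.4 25.7 -0.5" --pt "0 0.003 0.085 0 0.4 25.7 -0.5" --pt "0 0.003 0.085 0 0.4 25.7 -0.5" --pt "0 0.003 0.085 0 0.4 25.7 -0.5"

```text
time: 9.5
tool_pos: [548.5, -38.1, 120.9]
orientation: [[0.025, 1.0, -0.001], [1.0, -0.025, -0.001], [-0.001, -0.001, -1.0]]
contact_force: [-0.6, 0.1, -1.4]
opening: 0.444
```

Run:
```python
from h import *
from cell import r,cams
s=r.state();print(s["joint_pos"].round(3),s["opening"]*94,s["tool_pos"],s["contact_force"],s["orientation"].round(3))
p=cams.read_camera("wrist"); cv2.imwrite("pics/w5.png",p["frame"][:,:,::-1])
W=wcloud(p,T_of(s))
q=cams.read_camera("top"); cv2.imwrite("pics/t5.png",cv2.resize(q["frame"][150:330,250:430,::-1],None,fx=3,fy=3))
hsv=cv2.cvtColor(p["frame"],cv2.COLOR_RGB2HSV)
m=(hsv[...,0]>100)&(hsv[...,0]<125)&(hsv[...,1]>80)&(abs(W[...,2]-10)<8)&(W[...,0]<620)&(abs(W[...,1]+45)<160)
pt=W[m]; print("felt",len(pt),np.median(pt[:,2]),np.percentile(pt,[.5,99.5],axis=0))
pickle.dump((s,p),open("pics/w5.pkl","wb"))
```

```text
[ 0.211  0.612 -0.292  1.877  0.263  0.692 -0.261] 41.75380886218989 [548.48350275 -38.09682644 120.85171328] [-0.62318373  0.13501101 -1.39656523] [[ 0.025  1.    -0.001]
 [ 1.    -0.025 -0.001]
 [-0.001 -0.001 -1.   ]]
felt 30043 10.442525728902979 [[ 450.55430398 -181.10753629    8.59431456]
 [ 600.95330465   92.27500014   12.28521389]]
```

View pics/w5.png

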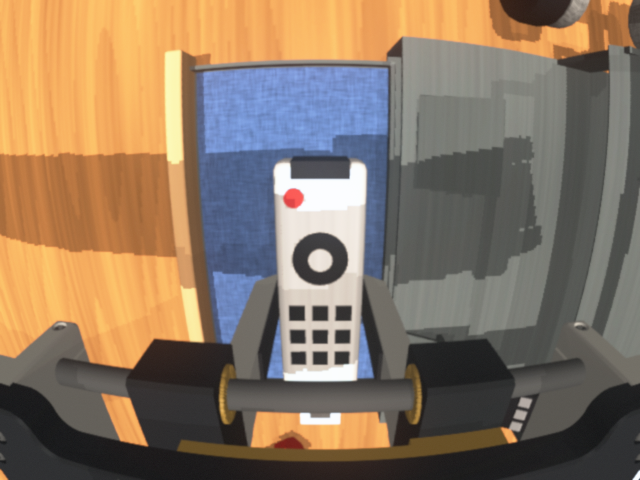

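View pics/t5.png

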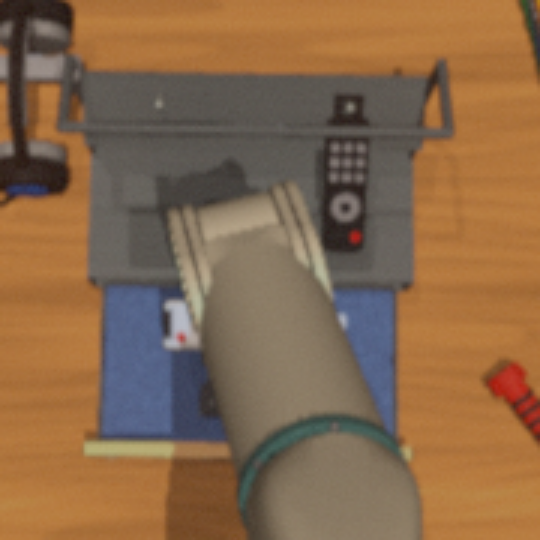

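apply_moves --pt "0 0 0.02 0 0 0 -0.5" --pt "0 0 0.045 0 0 0 -0.5" --pt "0 0 0.065 0 0 0 -0.5" --pt "0 0 0.08 0 0 0 -0.5" --pt "0 0 0.092 0 0 0 -0.5" --pt "0 0 0.098 0 0 0 -0.5" --pt "0 0 0.101 0 0 0 -0.5" --pt "0 0 0.101 0 0 0 -0.5"

```text
time: 10.4
tool_pos: [549.3, -38.1, 20.7]
orientation: [[0.025, 1.0, 0.001], [1.0, -0.025, -0.001], [-0.001, 0.001, -1.0]]
contact_force: [-0.8, -0.2, -1.5]
opening: 0.444
```

Run:
```python
from h import *
from cell import r,cams
s=r.state();print(s["joint_pos"].round(3),s["tool_pos"],s["contact_force"])
```

```text
[ 0.159  0.768 -0.217  1.933  0.334  0.475 -0.323] [549.27661185 -38.13449383  20.65812993] [-0.83177954 -0.1654609  -1.4628141 ]
```

apply_moves --pt "0 0 0.001 0 0 0 -0.5" --pt "0 0 0.002 0 0 0 -0.5" --pt "0 0 0.003 0 0 0 -0.5" --pt "0 0 0.004 0 0 0 -0.5" --pt "0 0 0.005 0 0 0 -0.5" --pt "0 0 0.006 0 0 0 -0.5" --pt "0 0 0.006 0 0 0 -0.5" --pt "0 0 0.006 0 0 0 -0.5"

```text
time: 11.2
tool_pos: [549.4, -38.0, 14.8]
orientation: [[0.025, 1.0, 0.001], [1.0, -0.025, -0.0], [-0.0, 0.001, -1.0]]
contact_force: [-0.7, 1.2, 0.2]
opening: 0.445
```

apply_moves --pt "0 0 0.0005 0 0 0 -0.5" --pt "0 0 0.001 0 0 0 -0.5" --pt "0 0 0.001 0 0 0 -0.5" --pt "0 0 0.001 0 0 0 -0.5" --pt "0 0 0.001 0 0 0 -0.5" --pt "0 0 0.001 0 0 0 -0.5" --pt "0 0 0.001 0 0 0 -0.5" --pt "0 0 0.001 0 0 0 -0.5"

```text
time: 12.0
tool_pos: [549.4, -37.8, 13.8]
orientation: [[0.025, 1.0, 0.001], [1.0, -0.025, -0.0], [-0.0, 0.001, -1.0]]
contact_force: [-1.0, 1.4, 1.8]
opening: 0.449
```

apply_moves --pt "0 0 0 0 0 0 -0.05" --pt "0 0 0 0 0 0 0.05" --pt "0 0 0 0 0 0 0.08" --pt "0 0 0 0 0 0 0.08" --pt "0 0 0 0 0 0 0.08" --pt "0 0 -0.005 0 0 0 0.08" --pt "0 0 -0.02 0 0 0 0.08" --pt "0 0 -0.045 0 0 0 0.08"

```text
time: 12.8
tool_pos: [548.1, -37.8, 58.4]
orientation: [[0.025, 1.0, -0.002], [1.0, -0.025, -0.0], [-0.0, -0.002, -1.0]]
contact_force: [-0.2, 0.4, -0.3]
opening: 0.545
```

apply_moves --pt "0 0 -0.03 0 0 0 0.08" --pt "0 0 -0.07 0 0 0 0.08" --pt "0 0 -0.1 0 0 0 0.3" --pt "0 0 -0.12 0 0 0 0.3" --pt "0 0 -0.14 0 0 0 0.3" --pt "0 0 -0.14 0 0 0 0.3" --pt "0 0 -0.14 0 0 0 0.3" --pt "0 0 -0.14 0 0 0 0.3"

```text
time: 13.6
tool_pos: [547.5, -37.8, 197.4]
orientation: [[0.025, 1.0, -0.004], [1.0, -0.025, -0.0], [-0.0, -0.004, -1.0]]
contact_force: [0.1, 0.3, 0.3]
opening: 0.65
```

Run:
```python
from h import *
from cell import r,cams
s=r.state();print(s["joint_pos"].round(3),s["opening"]*94,s["tool_pos"],s["contact_force"],s["orientation"].round(3))
p=cams.read_camera("wrist"); cv2.imwrite("pics/w6.png",p["frame"][:,:,::-1])
W=wcloud(p,T_of(s)); res=cams.regions_of("remote",p)
for g in res[:2]:
    q=W[g["region"]]; q=q[np.isfinite(q[:,0])]; q=q[q[:,2]<60]
    print(g["conf"],g["box"],np.median(q,0),np.percentile(q,[1,99],axis=0).round(1).tolist())
    print(cv2.minAreaRect(q[:,:2].astype(np.float32)))
print(to(s,[454,-330,200],Rdown(-143.5)))
```

```text
[ 0.243  0.511 -0.336  1.802  0.213  0.868 -0.216] 61.06378935837703 [547.52264051 -37.84683577 197.4002998 ] [0.05321498 0.299301   0.31521436] [[ 0.025  1.    -0.004]
 [ 1.    -0.025 -0.   ]
 [-0.    -0.004 -1.   ]]
0.59 [302.2, 138.9, 46.9, 160.9] [548.67302349 -37.0410825   30.03250907] [[528.1, -128.6, 21.5], [569.5, 29.7, 32.9]]
((548.4304809570312, -50.4359130859375), (163.23004150390625, 41.96174621582031), 88.49679565429688)
(array([-0.2944, -0.0863, -0.0022]), array([  -0.14,   -0.24, -127.91]))
```

View pics/w6.png

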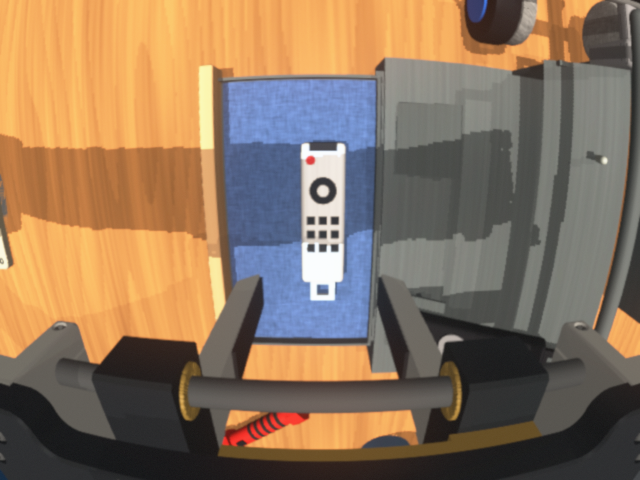

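apply_moves --pt "-0.04 -0.01 0 0 0 -8 0.3" --pt "-0.08 -0.02 0 0 0 -16 0.3" --pt "-0.12 -0.035 0 0 0 -24 0.3" --pt "-0.16 -0.045 0 0 0 -32 0.3" --pt "-0.2 -0.06 0 0 0 -40 0.3" --pt "-0.24 -0.07 0 0 0 -48 0.3" --pt "-0.27 -0.08 0 0 0 -56 0.3" --pt "-0.294 -0.086 0 0 0 -64 0.3"

```text
time: 14.5
tool_pos: [452.6, -331.8, 196.6]
orientation: [[-0.889, 0.457, -0.006], [0.457, 0.889, 0.0], [0.006, -0.002, -1.0]]
contact_force: [0.6, 0.4, -0.2]
opening: 0.646
```

Run:
```python
from h import *
from cell import r,cams
s=r.state();print(s["joint_pos"].round(3),s["tool_pos"],s["orientation"].round(3))
print(to(s,[454,-330,200],Rdown(-143.5)))
```

```text
[ 0.988  0.579 -0.633  1.763  0.414  0.942  1.278] [ 452.56795394 -331.83833672  196.59164419] [[-0.889  0.457 -0.006]
 [ 0.457  0.889  0.   ]
 [ 0.006 -0.002 -1.   ]]
(array([-0.0004,  0.0023, -0.0034]), array([ 6.000e-02, -3.600e-01, -6.372e+01]))
```

apply_moves --pt "0 0 0 0 0 -8 0.3" --pt "0 0 0 0 0 -16 0.3" --pt "0 0 0 0 0 -24 0.3" --pt "0 0 0 0 0 -32 0.3" --pt "0 0 0 0 0 -40 0.3" --pt "0 0.002 0 0 -0.3 -48 0.3" --pt "0 0.002 0 0 -0.3 -56 0.3" --pt "0 0.002 0 0 -0.3 -63.7 0.3"

```text
time: 15.3
tool_pos: [453.0, -329.8, 195.7]
orientation: [[-0.801, -0.599, -0.002], [-0.599, 0.801, 0.002], [0.0, 0.003, -1.0]]
contact_force: [0.4, -0.2, -0.0]
opening: 0.651
```

Run:
```python
from h import *
from cell import r,cams
s=r.state();print(s["joint_pos"].round(3),s["tool_pos"],s["orientation"].round(3))
p=cams.read_camera("wrist"); cv2.imwrite("pics/w7.png",p["frame"][:,:,::-1])
W=wcloud(p,T_of(s)); res=cams.regions_of("torch",p)
for g in res[:1]:
    q=W[g["region"]]; q=q[np.isfinite(q[:,0])]; q=q[(q[:,2]>15)&(q[:,2]<50)]
    print(g["conf"],g["box"],np.median(q,0),cv2.minAreaRect(q[:,:2].astype(np.float32)))
    c=q.mean(0)[:2]; d=np.linalg.svd(q[:,:2]-c,full_matrices=False)[2][0]; d*=-np.sign(d[0])
    t=(q[:,:2]-c)@d; w=(q[:,:2]-c)@[-d[1],d[0]]; e=np.percentile(t,[.3,99.7]); t=t-e.mean()
    print("mid",c+d*e.mean(),"ang",np.degrees(np.arctan2(d[1],d[0])),np.ptp(e),"zmax",np.percentile(q[:,2],99))
    for a in range(-78,78,6):
        k=(t>=a)&(t<a+6)
        if k.sum()>3: print(a,np.percentile(w[k],[1,99]).round(1),np.percentile(q[k,2],95).round(1))
```

```text
[ 1.153  0.668 -0.935  1.764  0.617  1.036  2.201] [ 453.03102169 -329.8213918   195.68995844] [[-0.801 -0.599 -0.002]
 [-0.599  0.801  0.002]
 [ 0.     0.003 -1.   ]]
```

View pics/w7.png

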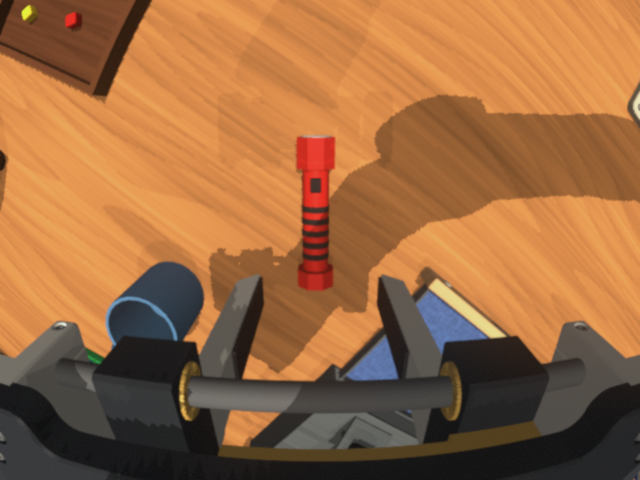

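Run:
```python
from h import *
from cell import r,cams
s=r.state()
p=cams.read_camera("wrist")
W=wcloud(p,T_of(s)); hsv=cv2.cvtColor(p["frame"],cv2.COLOR_RGB2HSV)
m=((hsv[...,0]<6)|(hsv[...,0]>173))&(hsv[...,1]>170); m[:120]=0;m[300:]=0;m[:,:270]=0;m[:,360:]=0
q=W[m]; q=q[np.isfinite(q[:,0])]; q=q[(q[:,2]>10)&(q[:,2]<50)]
d=np.array([np.cos(np.radians(-143.3)),np.sin(np.radians(-143.3))])
for it in range(3):
    c=q.mean(0)[:2]
    t=(q[:,:2]-c)@d; w=(q[:,:2]-c)@[-d[1],d[0]]; e=np.percentile(t,[.3,99.7]); t0=t-e.mean()
    bins=[( (w[(t0>=a)&(t0<a+6)].max()+w[(t0>=a)&(t0<a+6)].min())/2,a+3) for a in range(-72,70,6) if ((t0>=a)&(t0<a+6)).sum()>5]
    b=np.array(bins); k=np.polyfit(b[:,1],b[:,0],1); an=np.arctan(k[0]); d=Ro.from_euler("z",an).as_matrix()[:2,:2]@d
    mid=c+d*e.mean()+np.array([-d[1],d[0]])*k[1]
print(len(q),"mid",mid,"ang",np.degrees(np.arctan2(d[1],d[0])),np.ptp(e))
for a in range(-78,78,12):
    k=(t0>=a)&(t0<a+12)
    if k.sum()>3: print(a,np.percentile(w[k],[1,99]).round(1),np.percentile(q[k,2],95).round(1))
ang=np.degrees(np.arctan2(d[1],d[0]))
print(to(s,[*mid,60],Rdown(ang)))
```

```text
3607 mid [ 454.22756446 -334.52521891] ang -143.4351383481433 148.08993708913982
-78 [-16.9  16.9] 36.7
-66 [-16.7  16.7] 36.5
-54 [-11.7  12.7] 31.4
-42 [-11.6  11.3] 31.8
-30 [-11.6  11.5] 31.6
-18 [-11.5  12. ] 31.6
-6 [-11.5  11.9] 31.6
6 [-11.4  11.8] 31.6
18 [-11.4  11.6] 31.6
30 [-11.4  11.5] 31.8
42 [-16.8  16.9] 36.8
54 [-16.8  16.8] 37.0
66 [-16.8  16.6] 36.9
(array([ 0.0018, -0.0049,  0.1355]), array([ 0.2 ,  0.01, -0.07]))
```

apply_moves --pt "0.0005 -0.001 0.03 0 0 0 0.3" --pt "0.001 -0.003 0.07 0.2 0 0 0.3" --pt "0.0018 -0.0049 0.11 0.2 0 0 0.3" --pt "0.0018 -0.0049 0.14 0.2 0 0 0.3" --pt "0.0018 -0.0049 0.165 0.2 0 0 0.3" --pt "0.0018 -0.0049 0.18 0.2 0 0 0.3" --pt "0.0018 -0.0049 0.188 0.2 0 0 0.3" --pt "0.0018 -0.0049 0.19 0.2 0 0 0.3"

```text
time: 16.25
tool_pos: [454.3, -334.2, 5.4]
orientation: [[-0.806, -0.592, -0.0], [-0.592, 0.806, -0.0], [0.0, -0.0, -1.0]]
contact_force: [-0.6, -0.2, -0.2]
opening: 0.648
```

apply_moves --pt "0 0 0 0 0 0 0" --pt "0 0 0 0 0 0 -0.3" --pt "0 0 0 0 0 0 -0.6" --pt "0 0 0 0 0 0 -0.8" --pt "0 0 0 0 0 0 -0.8" --pt "0 0 0 0 0 0 -0.8" --pt "0 0 0 0 0 0 -0.8" --pt "0 0 0 0 0 0 -0.8" --newtons 25

```text
time: 17.05
tool_pos: [454.3, -334.5, 5.7]
orientation: [[-0.806, -0.591, 0.0], [-0.591, 0.806, -0.001], [0.0, -0.001, -1.0]]
contact_force: [-0.9, 0.8, 6.0]
opening: 0.27
```

Run:
```python
from h import *
from cell import r,cams
s=r.state();print(s["joint_pos"].round(3),s["tool_pos"],s["orientation"].round(3),s["opening"]*94,s["contact_force"])
p=cams.read_camera("wrist"); cv2.imwrite("pics/w8.png",p["frame"][:,:,::-1])
```

```text
[ 1.018  0.906 -0.705  1.89   0.909  0.704  1.963] [ 454.34770093 -334.45284951    5.71615143] [[-0.806 -0.591  0.   ]
 [-0.591  0.806 -0.001]
 [ 0.    -0.001 -1.   ]] 25.364451205897634 [-0.91223806  0.82240741  5.9699487 ]
```

View pics/w8.png

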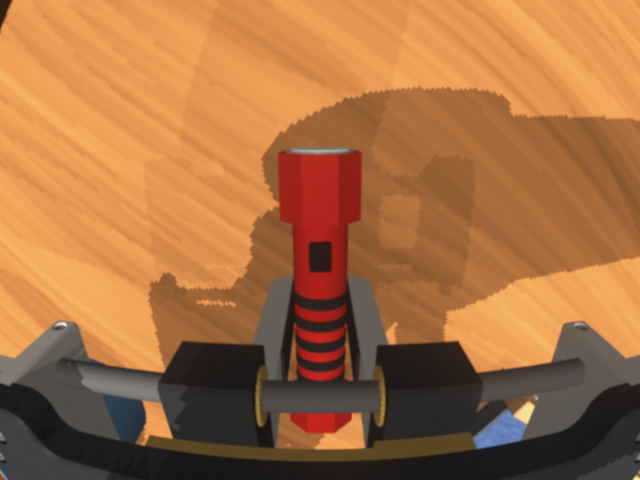

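apply_moves --pt "0 0 -0.005 0 0 0 -0.8" --pt "0 0 -0.015 0 0 0 -0.8" --pt "0 0 -0.035 0 0 0 -0.8" --pt "0 0 -0.06 0 0 0 -0.8" --pt "0 0 -0.09 0 0 0 -0.8" --pt "0 0 -0.12 0 0 0 -0.8" --pt "0 0 -0.14 0 0 0 -0.8" --pt "0 0 -0.14 0 0 0 -0.8"

```text
time: 17.9
tool_pos: [456.2, -334.9, 148.7]
orientation: [[-0.806, -0.591, 0.005], [-0.591, 0.806, -0.003], [-0.002, -0.005, -1.0]]
contact_force: [-0.4, -0.3, -1.8]
opening: 0.271
```

Run:
```python
from h import *
from cell import r,cams
s=r.state();print(s["joint_pos"].round(3),s["tool_pos"],s["orientation"].round(3),s["opening"]*94,s["contact_force"])
print(to(s,[488,-44.6,145],Rdown(88.6)))
p=cams.read_camera("wrist"); cv2.imwrite("pics/w9.png",p["frame"][:,:,::-1])
```

```text
[ 1.123  0.723 -0.883  1.806  0.685  0.944  2.143] [ 456.1702446  -334.91227934  148.68100406] [[-0.806 -0.591  0.005]
 [-0.591  0.806 -0.003]
 [-0.002 -0.005 -1.   ]] 25.48012734638529 [-0.42358277 -0.34846579 -1.78616924]
(array([-0.1974,  0.2153,  0.0029]), array([-5.0000e-02,  4.1000e-01,  1.2766e+02]))
```

View pics/w9.png

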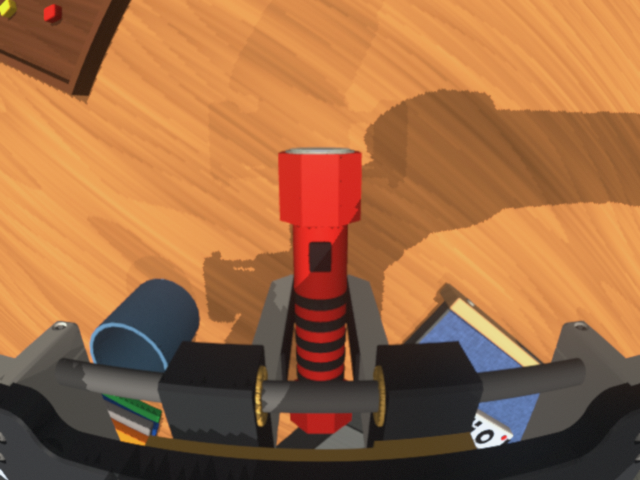

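apply_moves --pt "-0.02 0.02 0 0 0 8 -0.8" --pt "-0.045 0.045 0 0 0 16 -0.8" --pt "-0.07 0.075 0 0 0.1 24 -0.8" --pt "-0.095 0.1 0 0 0.1 32 -0.8" --pt "-0.12 0.13 0 0 0.2 40 -0.8" --pt "-0.15 0.16 0 0 0.2 48 -0.8" --pt "-0.175 0.19 0 0 0.2 56 -0.8" --pt "-0.197 0.215 0 0 0.2 64 -0.8"

```text
time: 18.75
tool_pos: [485.4, -42.6, 145.1]
orientation: [[-0.883, 0.469, -0.004], [0.469, 0.883, -0.002], [0.003, -0.003, -1.0]]
contact_force: [0.5, -0.3, -0.8]
opening: 0.268
```

Run:
```python
from h import *
from cell import r,cams
s=r.state();print(s["joint_pos"].round(3),s["tool_pos"],s["orientation"].round(3),s["opening"]*94,s["contact_force"])
print(to(s,[488,-44.6,145],Rdown(88.6)))
```

```text
[ 0.419  0.541 -0.566  2.012  0.438  0.713  0.661] [485.38375286 -42.61757873 145.06597477] [[-0.883  0.469 -0.004]
 [ 0.469  0.883 -0.002]
 [ 0.003 -0.003 -1.   ]] 25.20390377270833 [ 0.53113887 -0.25732955 -0.76335554]
(array([-0.0032, -0.0005,  0.0001]), array([-2.50e-01, -3.00e-02,  6.34e+01]))
```

apply_moves --pt "0 0 0 0 0 8 -0.8" --pt "0 0 0 0 0 16 -0.8" --pt "-0.001 0 0 0 0 24 -0.8" --pt "-0.002 0 0 -0.1 0 32 -0.8" --pt "-0.003 0 0 -0.2 0 40 -0.8" --pt "-0.0032 0 0 -0.25 0 48 -0.8" --pt "-0.0032 -0.0005 0 -0.25 0 56 -0.8" --pt "-0.0032 -0.0005 0 -0.25 0 63.4 -0.8"

```text
time: 19.55
tool_pos: [486.6, -44.8, 143.7]
orientation: [[0.03, 1.0, -0.003], [1.0, -0.03, 0.0], [0.0, -0.003, -1.0]]
contact_force: [-0.4, -0.2, -0.5]
opening: 0.272
```

Run:
```python
from h import *
from cell import r,cams
s=r.state();print(s["joint_pos"].round(3),s["tool_pos"],s["orientation"].round(3),s["opening"]*94,s["contact_force"])
print(to(s,[488,-44.6,30],Rdown(88.6)))
p=cams.read_camera("wrist"); cv2.imwrite("pics/w10.png",p["frame"][:,:,::-1])
W=wcloud(p,T_of(s)); hsv=cv2.cvtColor(p["frame"],cv2.COLOR_RGB2HSV)
m=(hsv[...,0]>100)&(hsv[...,0]<125)&(hsv[...,1]>80)&(abs(W[...,2]-10)<8)&(W[...,0]<620)&(abs(W[...,1]+45)<160)
pt=W[m]; print("felt",len(pt),np.median(pt[:,2]),np.percentile(pt,[.2,99.8],axis=0))
```

```text
[ 0.208  0.502 -0.247  2.016  0.195  0.649 -0.196] [486.64294376 -44.78397757 143.70011069] [[ 0.03   1.    -0.003]
 [ 1.    -0.03   0.   ]
 [ 0.    -0.003 -1.   ]] 25.554049495092055 [-0.35567154 -0.20561995 -0.52091266]
(array([0.0002, 0.0017, 0.1137]), array([-0.19, -0.01, -0.33]))
felt 21720 10.33878805960859 [[ 451.91214286 -180.49232283    8.25287259]
 [ 601.96195255   93.24443515   12.58878723]]
```

View pics/w10.png

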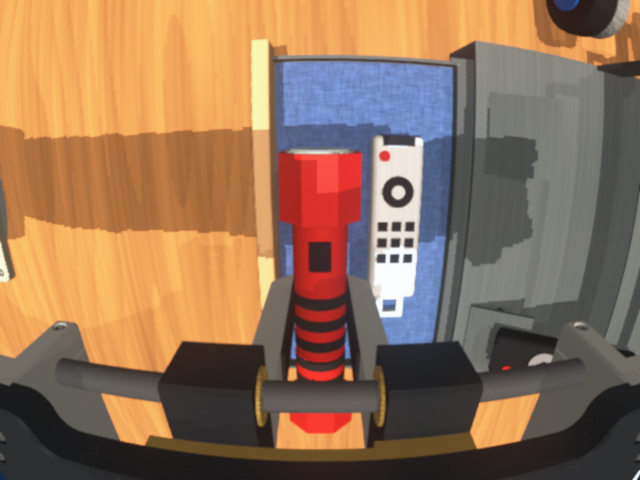

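apply_moves --pt "0 0.001 0.02 -0.2 0 -0.3 -0.8" --pt "0 0.0017 0.045 -0.2 0 -0.3 -0.8" --pt "0 0.0017 0.07 -0.2 0 -0.3 -0.8" --pt "0 0.0017 0.09 -0.2 0 -0.3 -0.8" --pt "0 0.0017 0.105 -0.2 0 -0.3 -0.8" --pt "0 0.0017 0.115 -0.2 0 -0.3 -0.8" --pt "0 0.0017 0.121 -0.2 0 -0.3 -0.8" --pt "0 0.0017 0.122 -0.2 0 -0.3 -0.8"

```text
time: 20.4
tool_pos: [487.6, -44.7, 21.1]
orientation: [[0.028, 1.0, -0.001], [1.0, -0.028, 0.0], [0.0, -0.001, -1.0]]
contact_force: [0.0, -0.1, -0.7]
opening: 0.268
```

apply_moves --pt "0 0 0.001 0 0 0 -0.8" --pt "0 0 0.002 0 0 0 -0.8" --pt "0 0 0.003 0 0 0 -0.8" --pt "0 0 0.004 0 0 0 -0.8" --pt "0 0 0.0045 0 0 0 -0.8" --pt "0 0 0.0045 0 0 0 -0.8" --pt "0 0 0.0045 0 0 0 -0.8" --pt "0 0 0.0045 0 0 0 -0.8"

```text
time: 21.2
tool_pos: [487.6, -44.7, 16.6]
orientation: [[0.028, 1.0, -0.001], [1.0, -0.028, 0.0], [0.0, -0.001, -1.0]]
contact_force: [0.5, 0.6, -0.8]
opening: 0.273
```

Run:
```python
from h import *
from cell import r,cams
s=r.state();print(s["joint_pos"].round(3),s["tool_pos"],s["orientation"].round(3),s["opening"]*94,s["contact_force"])
```

```text
[ 0.13   0.725 -0.142  2.099  0.289  0.337 -0.279] [487.6472825  -44.66103207  16.63530865] [[ 0.028  1.    -0.001]
 [ 1.    -0.028  0.   ]
 [ 0.    -0.001 -1.   ]] 25.680644403300473 [ 0.5442631   0.57005099 -0.77875948]
```

apply_moves --pt "0 0 0.0004 0 0 0 -0.8" --pt "0 0 0.0008 0 0 0 -0.8" --pt "0 0 0.0012 0 0 0 -0.8" --pt "0 0 0.0012 0 0 0 -0.8" --pt "0 0 0.0012 0 0 0 -0.8" --pt "0 0 0.0012 0 0 0 -0.8" --pt "0 0 0.0012 0 0 0 -0.8" --pt "0 0 0.0012 0 0 0 -0.8"

```text
time: 22.0
tool_pos: [487.7, -44.6, 15.7]
orientation: [[0.028, 1.0, -0.001], [1.0, -0.028, -0.0], [-0.0, -0.001, -1.0]]
contact_force: [-1.2, 0.2, 4.8]
opening: 0.268
```

apply_moves --pt "0 0 0 0 0 0 -0.35" --pt "0 0 0 0 0 0 -0.25" --pt "0 0 0 0 0 0 -0.2" --pt "0 0 0 0 0 0 -0.2" --pt "0 0 0 0 0 0 -0.2" --pt "0 0 -0.005 0 0 0 -0.2" --pt "0 0 -0.015 0 0 0 -0.2" --pt "0 0 -0.035 0 0 0 -0.2"

```text
time: 22.8
tool_pos: [486.8, -44.6, 50.8]
orientation: [[0.028, 1.0, -0.003], [1.0, -0.028, 0.0], [-0.0, -0.003, -1.0]]
contact_force: [0.3, -0.3, 0.2]
opening: 0.399
```

apply_moves --pt "0 0 -0.02 0 0 0 -0.2" --pt "0 0 -0.05 0 0 0 -0.2" --pt "0 0 -0.08 0 0 0 -0.1" --pt "0 0 -0.11 0 0 0 0" --pt "0 0 -0.13 0 0 0 0" --pt "0 0 -0.15 0 0 0 0" --pt "0 0 -0.15 0 0 0 0" --pt "0 0 -0.15 0 0 0 0"

```text
time: 23.6
tool_pos: [487.1, -44.7, 201.2]
orientation: [[0.028, 1.0, -0.002], [1.0, -0.028, -0.0], [-0.0, -0.002, -1.0]]
contact_force: [-0.5, 0.4, -0.4]
opening: 0.498
```

Run:
```python
from h import *
from cell import r,cams
s=r.state();print(s["joint_pos"].round(3),s["tool_pos"],s["opening"]*94,s["contact_force"])
p=cams.read_camera("wrist"); cv2.imwrite("pics/w11.png",p["frame"][:,:,::-1])
W=wcloud(p,T_of(s)); hsv=cv2.cvtColor(p["frame"],cv2.COLOR_RGB2HSV)
m=((hsv[...,0]<6)|(hsv[...,0]>173))&(hsv[...,1]>170)&(abs(W[...,0]-488)<30)&(W[...,2]<60); m[330:]=0
q=W[m]; print(np.percentile(q,[.5,50,99.5],axis=0).round(1).tolist(),cv2.minAreaRect(q[:,:2].astype(np.float32)))
# housing front: depth of caddy pts
m=(W[...,2]>40)&(W[...,2]<62)&(W[...,0]>560)&(W[...,0]<640)&(W[...,1]>-80)&(W[...,1]<80)
q=W[m]; print("caddy front x",np.percentile(q[:,0],[1,10,50]))
```

```text
[ 0.238  0.418 -0.284  1.953  0.16   0.794 -0.163] [487.12587077 -44.69663567 201.20602263] 46.776182514158954 [-0.5047646   0.3779283  -0.35243506]
[[468.7, -120.5, 33.4], [486.6, -28.0, 40.7], [505.1, 26.6, 47.4]] ((486.71722412109375, -47.16107177734375), (149.32174682617188, 34.49839401245117), 88.58824157714844)
caddy front x [600.02002988 603.06358926 614.63827766]
```

View pics/w11.png

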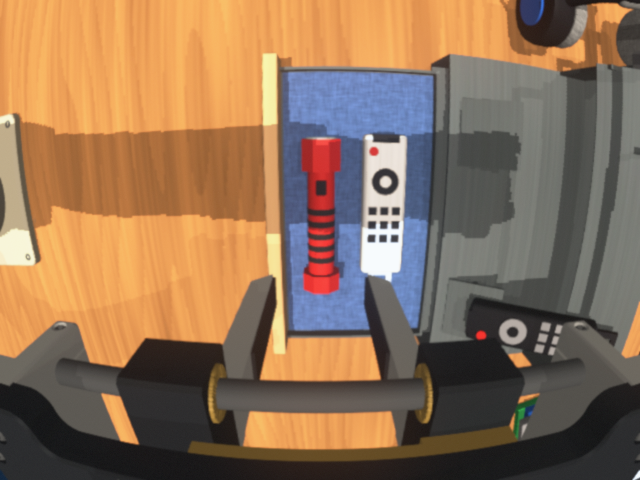

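Run:
```python
from h import *
from cell import r,cams
s=r.state()
print(to(s,[410,-43,180],Rdown(178.6)))
```

```text
(array([-0.0004, -0.0766,  0.0208]), array([ -0.17,  -0.14, -90.21]))
```

apply_moves --pt "0 -0.015 0 0 0 -8 -0.3" --pt "0 -0.03 0 0 0 -16 -0.6" --pt "0 -0.045 0 0 0 -24 -0.8" --pt "0 -0.06 0 0 0 -32 -1" --pt "0 -0.0766 0 0 0 -40 -1" --pt "0 -0.0766 0 0 0 -48 -1" --pt "0 -0.0766 0 0 0 -56 -1" --pt "0 -0.0766 0 -0.1 -0.1 -64 -1"

```text
time: 24.45
tool_pos: [409.1, -42.5, 199.8]
orientation: [[-0.889, 0.458, -0.003], [0.458, 0.889, -0.0], [0.003, -0.002, -1.0]]
contact_force: [-0.6, -0.0, 0.3]
opening: 0.004
```

Run:
```python
from h import *
from cell import r,cams
s=r.state();print(s["joint_pos"].round(3),s["tool_pos"],s["opening"]*94)
print(to(s,[410,-43,100],Rdown(178.6)))
```

```text
[ 0.495  0.35  -0.601  2.133  0.291  0.741  0.8  ] [409.11957996 -42.50203082 199.82136239] 0.3366500003481978
(array([-0.0013,  0.0001,  0.0998]), array([ -0.06,  -0.18, -25.88]))
```

apply_moves --pt "0 0 0.01 0 0 -8 -1" --pt "0 0 0.03 0 0 -16 -1" --pt "0 0 0.05 0 -0.2 -25.9 -1" --pt "-0.001 0 0.07 0 -0.2 -25.9 -1" --pt "-0.001 0 0.09 0 -0.2 -25.9 -1" --pt "-0.001 0 0.1 0 -0.2 -25.9 -1" --pt "-0.001 0 0.1 0 -0.2 -25.9 -1" --pt "-0.001 0 0.1 0 -0.2 -25.9 -1"

```text
time: 25.25
tool_pos: [409.6, -42.7, 99.8]
orientation: [[-1.0, 0.024, -0.0], [0.024, 1.0, -0.001], [0.0, -0.001, -1.0]]
contact_force: [-0.6, 0.0, 1.0]
opening: 0.006
```

Run:
```python
from h import *
from cell import r,cams
s=r.state();print(s["joint_pos"].round(3),s["tool_pos"],s["opening"]*94)
print(to(s,[412,-43,20],Rdown(178.6)))
p=cams.read_camera("wrist"); cv2.imwrite("pics/w12.png",p["frame"][:,:,::-1])
W=wcloud(p,T_of(s)); 
m=(W[...,2]>35)&(W[...,2]<45)&(abs(W[...,0]-440)<18)&(abs(W[...,1]+45)<100)
q=W[m]; print(len(q),np.percentile(q[:,0],[1,50,99]))
```

```text
[ 0.424  0.54  -0.548  2.245  0.596  0.499  0.952] [409.58948034 -42.71429214  99.84319979] 0.5475513245773548
(array([-0.0025, -0.0002,  0.0798]), array([-0.05, -0.02,  0.05]))
4016 [431.5191281  438.8699067  447.85680499]
```

View pics/w12.png

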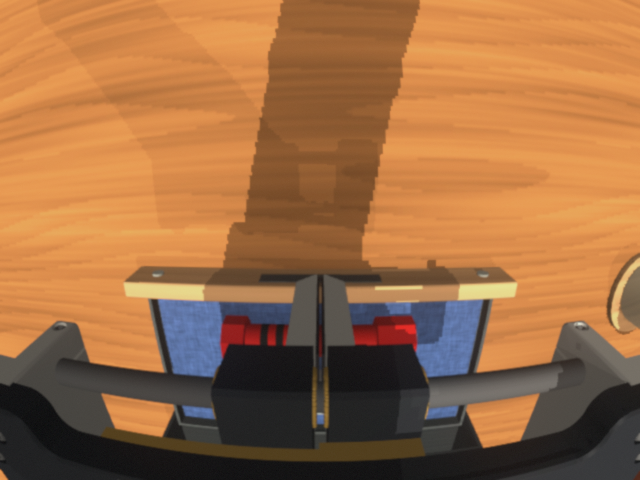

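apply_moves --pt "0 0 0.015 0 0 0 -1" --pt "0 0 0.03 0 0 0 -1" --pt "0 0 0.045 0 0 0 -1" --pt "0 0 0.06 0 0 0 -1" --pt "0 0 0.07 0 0 0 -1" --pt "0 0 0.078 0 0 0 -1" --pt "0 0 0.08 0 0 0 -1" --pt "0 0 0.08 0 0 0 -1"

```text
time: 26.1
tool_pos: [410.5, -42.9, 20.6]
orientation: [[-1.0, 0.024, 0.002], [0.024, 1.0, -0.001], [-0.002, -0.001, -1.0]]
contact_force: [-0.2, 0.6, -0.9]
opening: 0.003
```

Run:
```python
from h import *
from cell import r,cams
s=r.state();print(s["joint_pos"].round(3),s["tool_pos"],s["orientation"].round(3),s["contact_force"])
```

```text
[ 0.251  0.688 -0.312  2.298  0.845  0.265  0.727] [410.50475054 -42.87583792  20.60087179] [[-1.     0.024  0.002]
 [ 0.024  1.    -0.001]
 [-0.002 -0.001 -1.   ]] [-0.18094482  0.61063547 -0.85320034]
```

apply_moves --pt "-0.004 0 0 0 0 0 -1" --pt "-0.01 0 0 0 0 0 -1" --pt "-0.016 0 0 0 0 0 -1" --pt "-0.023 0 0 0 0 0 -1" --pt "-0.03 0 0 0 0 0 -1" --pt "-0.038 0 0 0 0 0 -1" --pt "-0.046 0 0 0 0 0 -1" --pt "-0.054 0 0 0 0 0 -1"

```text
time: 26.9
tool_pos: [465.1, -44.4, 20.6]
orientation: [[-1.0, 0.024, 0.001], [0.024, 1.0, -0.001], [-0.001, -0.001, -1.0]]
contact_force: [-2.3, -0.4, 0.8]
opening: 0.004
```

apply_moves --pt "-0.008 0 0 0 0 0 -1" --pt "-0.016 0 0 0 0 0 -1" --pt "-0.024 0 0 0 0 0 -1" --pt "-0.032 0 0 0 0 0 -1" --pt "-0.04 0 0 0 0 0 -1" --pt "-0.048 0 0 0 0 0 -1" --pt "-0.056 0 0 0 0 0 -1" --pt "-0.064 0 0 0 0 0 -1"

```text
time: 27.7
tool_pos: [529.6, -46.0, 20.6]
orientation: [[-1.0, 0.024, 0.001], [0.024, 1.0, -0.001], [-0.001, -0.001, -1.0]]
contact_force: [-2.0, -0.9, -0.7]
opening: 0.006
```

Run:
```python
from h import *
from cell import r,cams
s=r.state();print(s["joint_pos"].round(3),s["tool_pos"],s["orientation"].round(3),s["contact_force"])
p=cams.read_camera("wrist"); cv2.imwrite("pics/w13.png",p["frame"][:,:,::-1])
p=cams.read_camera("scene"); cv2.imwrite("pics/s13.png",cv2.resize(p["frame"][120:400,150:500,::-1],None,fx=2,fy=2))
```

```text
[ 0.349  0.792 -0.487  1.98   0.704  0.542  0.91 ] [529.58222857 -45.96265449  20.6103479 ] [[-1.     0.024  0.001]
 [ 0.024  1.    -0.001]
 [-0.001 -0.001 -1.   ]] [-2.03547095 -0.90922893 -0.69304324]
```

View pics/w13.png

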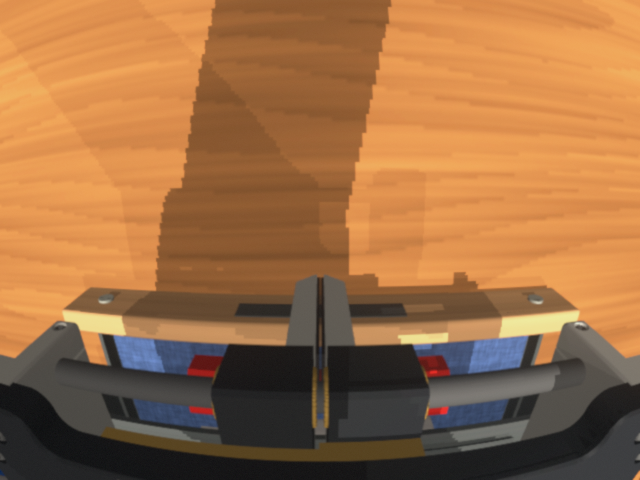

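View pics/s13.png

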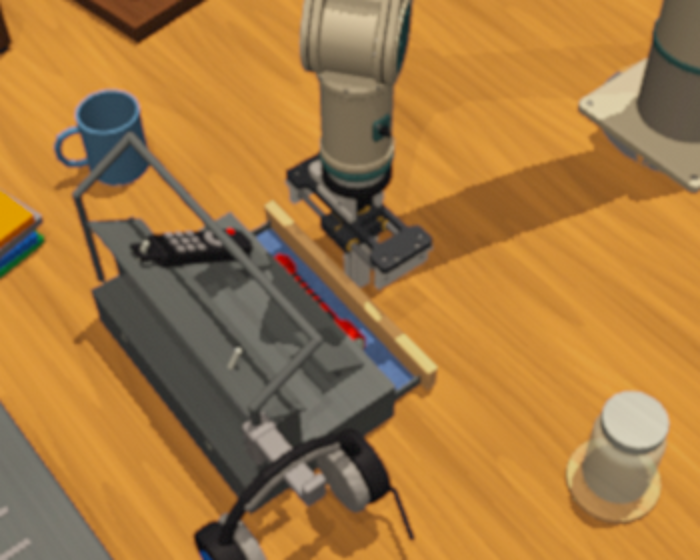

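apply_moves --pt "-0.007 0 0 0 0 0 -1" --pt "-0.014 0 0 0 0 0 -1" --pt "-0.021 0 0 0 0 0 -1" --pt "-0.027 0 0 0 0 0 -1" --pt "-0.032 0 0 0 0 0 -1" --pt "-0.036 0 0 0 0 0 -1" --pt "-0.039 0 0 0 0 0 -1" --pt "-0.042 0 0 0 0 0 -1"

```text
time: 28.6
tool_pos: [573.5, -46.6, 21.0]
orientation: [[-1.0, 0.024, 0.004], [0.024, 1.0, -0.0], [-0.004, -0.0, -1.0]]
contact_force: [-2.6, 0.4, -0.6]
opening: 0.005
```

apply_moves --pt "-0.001 0 0 0 0 0 -1" --pt "-0.002 0 0 0 0 0 -1" --pt "-0.003 0 0 0 0 0 -1" --pt "-0.004 0 0 0 0 0 -1" --pt "-0.005 0 0 0 0 0 -1" --pt "-0.006 0 0 0 0 0 -1" --pt "-0.006 0 0 0 0 0 -1" --pt "-0.006 0 0 0 0 0 -1"

```text
time: 29.4
tool_pos: [579.7, -46.8, 21.0]
orientation: [[-1.0, 0.024, 0.004], [0.024, 1.0, -0.0], [-0.004, -0.0, -1.0]]
contact_force: [-2.2, 0.6, -0.4]
opening: 0.008
```

apply_moves --pt "-0.001 0 0 0 0 0 -1" --pt "-0.002 0 0 0 0 0 -1" --pt "-0.003 0 0 0 0 0 -1" --pt "-0.004 0 0 0 0 0 -1" --pt "-0.004 0 0 0 0 0 -1" --pt "-0.004 0 0 0 0 0 -1" --pt "-0.004 0 0 0 0 0 -1" --pt "-0.004 0 0 0 0 0 -1"

```text
time: 30.2
tool_pos: [579.7, -46.8, 21.0]
orientation: [[-1.0, 0.024, -0.003], [0.024, 1.0, -0.002], [0.003, -0.002, -1.0]]
contact_force: [-9.8, 1.0, 7.8]
opening: 0.006
```

apply_moves --pt "-0.001 0 0 0 0 0 -1" --pt "-0.002 0 0 0 0 0 -1" --pt "-0.002 0 0 0 0 0 -1" --pt "0.002 0 0 0 0 0 -1" --pt "0.015 0 0 0 0 0 -1" --pt "0.04 0 0 0 0 0 -1" --pt "0.07 0 -0.01 0 0 0 -1" --pt "0.1 0 -0.03 0 0 0 -1"

```text
time: 31.0
tool_pos: [480.0, -44.0, 51.0]
orientation: [[-1.0, 0.024, -0.001], [0.024, 1.0, -0.001], [0.001, -0.001, -1.0]]
contact_force: [-0.1, -0.3, 1.0]
opening: 0.003
```

apply_moves --pt "0.03 0 -0.03 0 0 0 -1" --pt "0.03 0 -0.07 0 0 0 -1" --pt "0.03 0 -0.11 0 0 0 -1" --pt "0.03 0 -0.15 0 0 0 -1" --pt "0.03 0 -0.19 0 0 0 -1" --pt "0.03 0 -0.22 0 0 0 -1" --pt "0.03 0 -0.22 0 0 0 -1" --pt "0.03 0 -0.22 0 0 0 -1"

```text
time: 31.8
tool_pos: [451.5, -43.5, 271.7]
orientation: [[-1.0, 0.024, 0.002], [0.024, 1.0, -0.001], [-0.003, -0.001, -1.0]]
contact_force: [0.0, -0.1, -0.7]
opening: 0.005
```

Run:
```python
from h import *
from cell import r,cams
s=r.state();print(s["joint_pos"].round(3),s["tool_pos"],s["contact_force"])
p=cams.read_camera("wrist"); cv2.imwrite("pics/w14.png",p["frame"][:,:,::-1])
q=cams.read_camera("scene"); cv2.imwrite("pics/s14.png",cv2.resize(q["frame"][120:400,150:500,::-1],None,fx=2,fy=2))
t=cams.read_camera("top"); cv2.imwrite("pics/t14.png",cv2.resize(t["frame"][130:330,180:480,::-1],None,fx=2.5,fy=2.5))
W=wcloud(p,T_of(s)); hsv=cv2.cvtColor(p["frame"],cv2.COLOR_RGB2HSV)
m=(W[...,2]>34)&(W[...,2]<46)&(W[...,0]>560)&(W[...,0]<625)&(abs(W[...,1]+45)<100)
k=W[m]; print(len(k),np.percentile(k[:,0],[1,50,99]),np.median(k[:,2]))
m=(W[...,2]>50)&(W[...,2]<72)&(W[...,0]>560)&(W[...,0]<640)&(abs(W[...,1]+45)<100)
k=W[m]; print("housing",len(k),np.percentile(k[:,0],[1,50,99]))
```

```text
[ 0.651  0.348 -0.822  1.934  0.306  0.986  1.234] [451.48544558 -43.5161715  271.68375091] [ 0.01274672 -0.07399249 -0.68796757]
1089 [586.03367135 593.15278216 602.75215921] 39.434901322042776
housing 1938 [597.93408272 610.86574148 626.4455765 ]
```

View pics/w14.png

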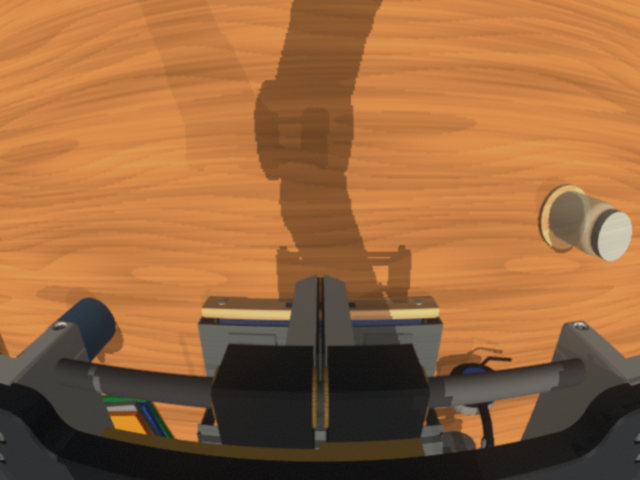

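View pics/s14.png

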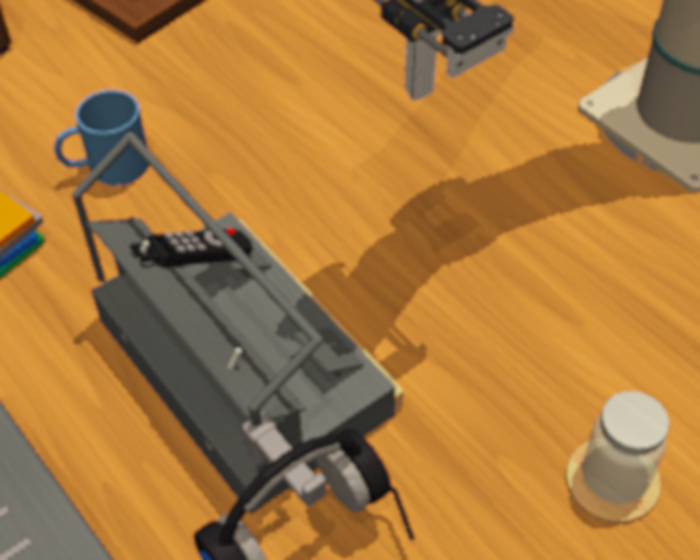

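View pics/t14.png

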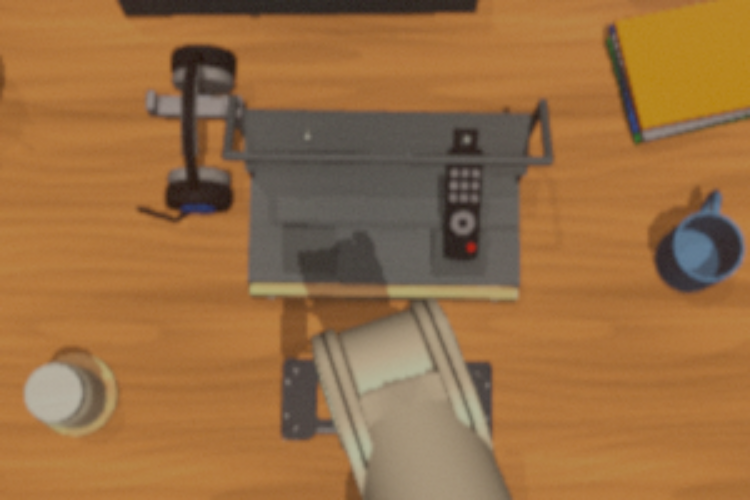

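Run:
```python
from cell import r,job
print(r.state()["time"]); print(job.close_job())
```

```text
31.95
the job is handed in; nothing more can be done
None
```

I put the silver remote and the red torch away in the tray, pushed the tray home and handed the job in at about 32 s. No verdict was reported.

- **Remote:** I lifted it square off its peg and set it on the felt, buttons up, infrared end to the left. Its top face measured 30 mm, as expected for lying flat.
- **Torch:** I set it down in front of the remote and parallel to it, lens to the left. Both were set down until the felt was felt, then released. They ran within about 0.1° of each other, and the tray's yaw I used was 1.4° off the robot's axis.
- **Tray:** It travelled about 154.5 mm by the wrist camera and stopped hard at about 10 N. The strip ended about 12 mm in front of the housing, which matches the home position given.
- **Everything else:** In the last pictures the black remote, mug, jar and headset look unmoved, and the robot stands clear of everything.

- **Not verified:** With the tray shut I could not see the torch and remote. The last view of the torch in place was mid-push; the remote was already under the rack, so its last view was before the push.
- **Failed check:** The network missed the torch in one wrist picture, so I measured it by colour and depth instead.

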